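# Hang the keyhole specimen carrier, fill its wells and lock it

## Task

Hang the aluminium six-well carrier on the two screws of the grey stand: pass its keyholes over the screw heads, then let it slide down until it sits fully home. Then put every white ceramic pellet on the table into the hung carrier's wells, no more than one to a well, sitting down in the well and not across its walls. Last, swing the catch on the left post right across the top edge of the carrier so that it cannot lift off; leave the matchbox where it is.

Things in the scene. Friction and masses are not known exactly. Their poses are not given: they have to be found in the camera images.
- stand: low grey stand fixed to the table: two posts 78 mm high, 24 mm deep, 30 mm wide, centred at y = +56 and -56 mm (82 mm gap between them, with a 12 mm high cross bar in it). Origin: table level, middle of the front face, which is turned to the robot; x points back into the posts, y to the left post, z up. Place and yaw differ from start to start; it never moves.
- screw_left (a point): middle of the neck of the screw on the left (+y) post, 64.5 mm above the table, 5.5 mm in front of the post's face. The screw sticks straight out of the face (-x of the stand): neck 7 mm thick and 11 mm long, then a head 16 mm in diameter, 5 mm thick, ending 16 mm from the face.
- screw_right (a point): the same point of the like screw on the right (-y) post, 112 mm from the left one.
- catch (a joint): swing catch on the left post, a flat bar with an upright pin on a vertical axis. 0: open, pointing to +y of the stand, clear of the carrier; grows counter-clockwise from above; 1.57: points to -x of the stand, across the top edge of the hung carrier and 3 mm above it; stops at 0 and 1.6. Friction of 0.03 N m holds it where it is left; no spring. Starts between 0 and 0.35.
- catch_pin (a point): black upright pin of the catch, 10 mm in diameter, 36 mm from the pivot, rising from the top of the bar (87 mm above the table; bar 12 mm wide, 6 mm thick) to 103 mm. The point is on its axis, 93 mm above the table.
- catch_pivot (a point): axis of the catch, 84 mm above the table (stand frame x = 12 mm, y = 56 mm).
- carrier: aluminium carrier, about 0.35 kg, loose, standing on its flat underside in front of the stand: upright keyhole plate 150 mm wide (y), 64 mm high (x = -8 to 0 mm) with a six-well tray in front (x = -97 to -8 mm). Origin: underside, middle of the plate's back face; x back, y left, z up. Hung home: axes as the stand's, back face 0 to 3 mm off the posts, underside 14 mm above the table.
- grip (a point): middle of the plate's top edge (-4, 0, 64 mm in the carrier frame): the plain edge to pinch from above, plate 8 mm thick and without holes for 45 mm either side; the tray walls before it are only 13 mm high.
- keyhole_left (a point): seat of the left screw's neck when home: mid-thickness of the plate, 50.5 mm above the underside, y = +56 mm. Keyhole: eight-sided entry hole 22 mm across, centred 31 mm above the underside (19.5 mm below this point); above it a slot 10 mm wide, closed at 54 mm. The head passes only the hole; then the carrier goes down 19.5 mm and hangs by the slot's top.
- keyhole_right (a point): the same point of the right keyhole, y = -56 mm.
- well_mid (a point): centre of the floor of the middle well of the row nearest the plate (-38, 0, 4 mm in the carrier frame, same axes). The tray's six wells form a grid: centres at x = 0 (near row) and -38 mm (front row), y = +50, 0 and -50 mm from this point. Each is a pocket 34 mm (x) by 40 mm (y), 9 mm deep, with walls 4 to 10 mm thick.
- pellet_0_center (a point): centre of a white hexagonal ceramic pellet, 22 mm across flats, 20 mm high, 30 g, loose, standing on the table at the start (point 10 mm above its underside); z is its axis, two of its flats face +y and -y. May be absent (4 to 6 of the six are there)
- pellet_1_center (a point): centre of another such pellet; may be absent
- pellet_2_center (a point): centre of another such pellet; may be absent
- pellet_3_center (a point): centre of another such pellet; may be absent
- pellet_4_center (a point): centre of another such pellet; may be absent
- pellet_5_center (a point): centre of another such pellet; may be absent
- matchbox: closed red matchbox, 35 x 50 mm, 14 mm high, on the table to the far right; bystander. Origin: centre of its underside.
- stack_s5: low stack of three glass dishes, fixed, 105 mm wide, 70 mm high, left of the carrier, near the left-hand pellets; a like stack stands 140 mm nearer the robot (offset x -140, y -12 mm); an obstacle. Origin: centre of its underside.
- stack_s7: low stack of three glass dishes, fixed, 105 mm wide, 70 mm high, behind the stand; an obstacle. Origin: centre of its underside.
- stack_k1: tall stack of glass dishes at the back, fixed, 107 mm wide, 281 mm high; an obstacle. Origin: centre of its underside.
- stack_k2: tall stack of glass dishes at the back, fixed, 107 mm wide, 304 mm high; an obstacle. Origin: centre of its underside.

How it is judged:
By the outcome, as a careful person would: the job done as asked, in the order asked, and still so for the second after the job is handed in, with the robot touching nothing.
Of pellet_0, pellet_1, pellet_2, pellet_3, pellet_4, pellet_5 only 4 to 6 are there at a start; the rules pass over those that are not, and their reading is None.
At some moment in a run one of pellet_0, pellet_1, pellet_2, pellet_3, pellet_4, pellet_5 may be knocked a few centimetres aside while the robot is not near it.
Once in a run the grip may slacken for a moment while it holds something.
It also fails if it takes over 210 s, if anything falls off the work surface, if the arm or the gripper's body presses on something with over 40 N, if the wrist force passes 120 N, or if a joint passes its speed limit or range.

## Robot

A 6-joint arm with a two-finger parallel gripper is mounted at the origin on the work surface; the furniture and walls round the work are solid. World frame = base frame: x ahead of the robot, y to its left, z up, the work surface at z = 0. Lengths are in m, angles in rad, forces in N, time in s.
With the tool pointing down it reaches from about 0.425 to 0.95 m from the base axis. Payload 3.5 kg.
Tool frame: the origin (TCP) lies at the very end of the fingers, on their centre line; the grasp point (between the pads) lies 19 mm behind it; z points along the fingers, y is the line along which they close (so a half turn about z gives the same grasp; the last joint's range is limited). The gripper opens to 85 mm and grips with 20 to 120 N. Pads are 22 mm wide; open, the fingers measure 114 mm over their backs; the gripper's body (76 mm by 85 mm) begins 54 mm behind the grasp point. The pads swing forward as they close: fully open they stand 13 mm farther back than shut.
Start: joints at [-1.309, 0.286, 1.577, -0, 1.279, -0.15], TCP at [0.27, -0.619, 0.203] pointing down, gripper open.
Joint ranges: [-2.77, 2.77], [-0.9, 2.22], [0.21, 2.48], [-1.53, 4.67], [0.24, 2.81], [-2.84, 2.84]. Speed limits (rad/s): [2.79, 2.79, 3.14, 3.14, 3.14, 3.14].

## Interface

Orientations are given as a unit quaternion [x, y, z, w].
In Python, from plant import ctrl gives the robot as it stands.
- The arm moves only by the shell command python3 inch.py [FORCE], which reads ROWS from standard input. ROWS is 1 to 10 rows, one to a line, with the numbers parted by commas; each row has 7 numbers: dx, dy, dz in units of 20 mm, then a rotation vector rx, ry, rz in units of 0.05 rad, then the opening from 0.0 (shut) to 1.0 (fully open); each row is the pose to reach, as a shift and turn from the pose commanded when the command began, along the tool's axes at that moment; what a row does not reach only later rows make up. A row lasts 1/8 s, in which the tool goes at most 0.0625 m and 0.188 rad, less where a joint would pass 70% of its speed; a pose out of reach is approached as far as the arm can. The fingers move at their own pace and stop on an object; FORCE is the grip in N (left out, the last holds). Time passes only in rows, so rows that do not move let the fingers close. It prints the time, the measured TCP pose, the force, the opening and the grip force at its end. Input that does not fit is refused with a message, and nothing moves.
- ctrl.get_state(): the state, without advancing time (a new reading comes with each control period).
- ctrl.read_camera(name): name is "scene" or "top"; returns a dict with "pixels" (384x512x3 uint8, red, green, blue), "camera_matrix" (3x3 intrinsics, pixels), "xyz" and "orientation" of the camera in the world. Camera axes: x right, y down, z forward; pixel columns grow to the right and rows downward; lengths in m; the calibration is good to about 2 mm. A picture is of the moment at which its call begins. There is no depth.
- ctrl.sign_off(): hands the job in; it is judged then, once.
The state is a dict: "time": time; "qpos": joint angles; "dq": joint speeds; "joint_efforts": joint torques, N m; "eef_pos": TCP position; "tcp_rot": TCP orientation; "contact_force": force on the tool from outside, world axes, zero at the start; "wrist_torque": the same for the moment, N m; "opening": opening from 0.0 (shut) to 1.0 (fully open); "finger_force": force on a finger pad.
Only numpy, scipy, OpenCV 4.12 (cv2) and the standard library are available. Lean on these libraries where they do the work, as an engineer would, in place of code of your own. Each camera call takes 0.05 s, during which the arm holds its last target. There are 200 camera calls.

## Working session

There is one attempt and no reset: what is moved stays moved. The work goes in short steps, Python scripts to look and compute and a shell command to move; the robot and the scene stay as the last step left them, time stands still between calls to the robot, and variables do not carry over. Pictures are saved under pics/ and viewed, at most 14 in all, crops included, and the job is handed in when it is done.

```bash
ls; mkdir -p pics
python3 - <<'E'
from plant import ctrl
import cv2
for n in("scene","top"):
    c=ctrl.read_camera(n); cv2.imwrite(f"pics/{n}0.png",c["pixels"][:,:,::-1]); print(n,c["camera_matrix"],c["xyz"],c["orientation"])
print(ctrl.get_state())
E
```

```text
inch.py
pics
plant.py
scene [[479.4805482    0.         262.17919037]
 [  0.         479.4805482  187.82336843]
 [  0.           0.           1.        ]] [0.10256532 0.56881896 0.94048342] [-0.30205478  0.88527467 -0.33249098  0.1204218 ]
top [[452.39662227   0.         255.45536647]
 [  0.         452.39662227 194.04278183]
 [  0.           0.           1.        ]] [ 0.44622815 -0.0376029   1.27777407] [ 0.70881933 -0.70401768  0.02301284 -0.03747899]
{'time': 0.1, 'qpos': array([-1.30899221e+00,  2.87150852e-01,  1.57801967e+00, -1.59537472e-05,
        1.27861294e+00, -1.50005189e-01]), 'dq': array([-3.97865476e-05, -2.45336908e-03, -1.90649422e-03, -1.89757189e-03,
       -1.33740167e-03, -1.77288765e-03]), 'joint_efforts': array([ 1.03232087e-03, -4.07294154e+01, -2.93699205e+01, -1.05191527e-04,
        3.37586956e-03, -2.16101462e-06]), 'eef_pos': array([ 0.27002954, -0.61792049,  0.2015423 ]), 'tcp_rot': array([ 9.78875367e-01,  2.04454924e-01, -6.88247999e-05, -1.09326357e-03]), 'contact_force': array([-0.10937387,  0.04863659, -0.30847761]), 'wrist_torque': array([ 0.02627998, -0.0323128 , -0.02778966]), 'finger_force': 0.0, 'opening': 0.9990005296744283}
```
View pics/scene0.png

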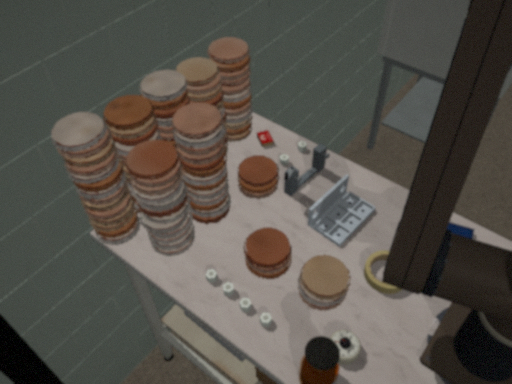

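View pics/top0.png

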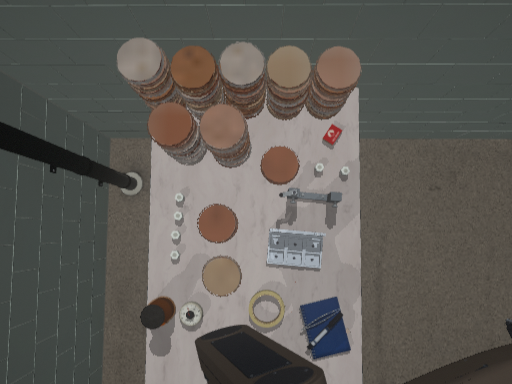

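The scene view shows the stand around (305,172), carrier (340,212), a row of four pellets at (211,274)-(266,318), and two more behind the stand. The top view shows the pellets at (180,198), (178,216), (175,236), (174,255), (319,168) and (345,172), the stand at (310,196) and the carrier at (295,249).

Run:
```python
import cv2
t=cv2.imread("pics/top0.png"); s=cv2.imread("pics/scene0.png")
cv2.imwrite("pics/topc.png",cv2.resize(t[150:280,260:360],None,fx=6,fy=6,interpolation=cv2.INTER_CUBIC)[:600*2] [:, :][0:780][:600])
cv2.imwrite("pics/topc.png",cv2.resize(t[180:275,260:360],None,fx=6,fy=6,interpolation=cv2.INTER_CUBIC))
cv2.imwrite("pics/scc.png",cv2.resize(s[130:250,255:385],None,fx=5,fy=5,interpolation=cv2.INTER_CUBIC))
```

View pics/topc.png

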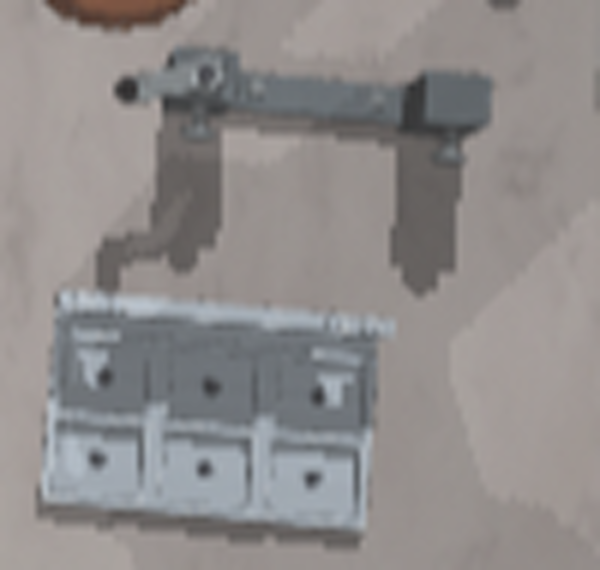

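View pics/scc.png

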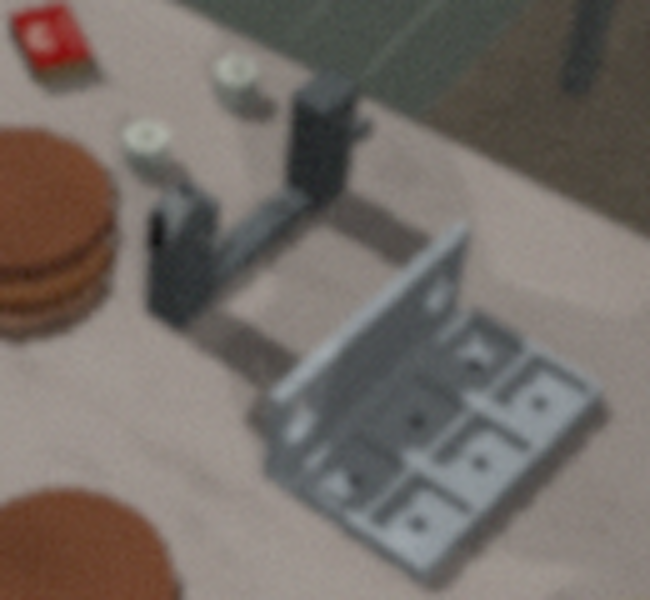

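The crops show the dark drain holes in the six wells: top crop from (105,377) to (311,479), scene crop from (355,480) to (540,402). They also show the right post top at about (458,100), the catch pin at (127,90), the pivot at (206,76), and the screw heads at (197,130) and (450,155).

```bash
cat > h.py <<'E'
import numpy as np, cv2
from scipy.spatial.transform import Rotation as R
from scipy.optimize import least_squares
CAM={"scene":([479.4805482,262.17919037,187.82336843],[0.10256532,0.56881896,0.94048342],[-0.30205478,0.88527467,-0.33249098,0.1204218]),
"top":([452.39662227,255.45536647,194.04278183],[0.44622815,-0.0376029,1.27777407],[0.70881933,-0.70401768,0.02301284,-0.03747899])}
def proj(n,P):
    (f,cx,cy),c,q=CAM[n]; p=R.from_quat(q).inv().apply(np.atleast_2d(P)-c)
    return p[:,:2]/p[:,2:]*f+[cx,cy]
def back(n,uv,z):
    (f,cx,cy),c,q=CAM[n]; d=R.from_quat(q).apply([(uv[0]-cx)/f,(uv[1]-cy)/f,1]); c=np.array(c)
    return c+d*(z-c[2])/d[2]
def pose(x,y,yaw,P,z=0):
    return R.from_euler('z',yaw).apply(np.atleast_2d(P))+[x,y,z]
def fit(obs,x0,zs=0):
    "obs: list of (cam, uv, local point)"
    def f(v):
        return np.concatenate([proj(n,pose(v[0],v[1],v[2],p,zs))[0]-uv for n,uv,p in obs])
    r=least_squares(f,x0,loss='soft_l1'); return r.x,r.fun.reshape(-1,2)
def crop(uv,s,o): return (np.array(uv,float)+.5)/s-.5+o
T=lambda u,v:crop((u,v),6,(260,180)); S=lambda u,v:crop((u,v),5,(255,130))
def pellets(n,img,guess):
    "centroid of near-white blob close to each guess"
    out=[]
    hsv=cv2.cvtColor(img,cv2.COLOR_RGB2HSV)
    for g in guess:
        u,v=np.round(g).astype(int); a=img[v-9:v+10,u-9:u+10].astype(float).min(2)
        w=np.clip(a-(np.median(a)+12),0,None)
        yy,xx=np.mgrid[v-9:v+10,u-9:u+10]
        out.append([(w*xx).sum()/w.sum(),(w*yy).sum()/w.sum()])
    return np.array(out)
E
python3 - <<'E'
from h import *
W=[(-38,50),(-38,0),(-38,-50),(-76,50),(-76,0),(-76,-50)]
W=[np.array([a,b,4])/1e3 for a,b in W]
t=[(105,377),(211,387),(318,397),(97,460),(204,469),(311,479)]
s=[(355,480),(418,420),(476,363),(420,524),(481,463),(540,402)]
ot=[("top",T(*a),p) for a,p in zip(t,W)]; os_=[("scene",S(*a),p) for a,p in zip(s,W)]
for o in(ot,os_,ot+os_):
    x,r=fit(o,[.5,-.1,0]); print("carrier",x.round(4)); print(abs(r).max(),r.round(1).tolist())
g=[("top",T(206,76),[.012,.056,.088]),("top",T(491,74),[.024,-.071,.078]),("top",T(490,126),[0,-.071,.078]),("top",T(197,137),[-.016,.056,.0645]),("top",T(450,160),[-.016,-.056,.0645]),
("scene",S(325,72),[.024,-.071,.078]),("scene",S(358,92),[0,-.071,.078]),("scene",S(328,112),[0,-.041,.078]),("scene",S(185,325),[0,.071,0])]
x,r=fit(g,[.6,-.1,0]);print("stand",x.round(4),r.round(1).tolist())
x,r=fit(g[:5],[.6,-.1,0]);print("stand top",x.round(4))
p=back("top",T(127,90),.103);print("pin",p)
g=[(180,198),(178,216),(175,236),(174,255),(319,168),(345,172)]
img=cv2.imread("pics/top0.png")[:,:,::-1]; im2=cv2.imread("pics/scene0.png")[:,:,::-1]
b=pellets("top",img,g)
P=np.array([back("top",u,.014) for u in b]); print(P[:,:2].round(4))
b2=pellets("scene",im2,proj("scene",P)); print(np.array([back("scene",u,.014) for u in b2])[:,:2].round(4))
E
```

```text
carrier [ 0.4535 -0.1252 -0.0833]
0.16713135090304831 [[-0.2, 0.1], [0.0, 0.0], [0.0, 0.0], [-0.0, -0.1], [0.0, 0.0], [0.1, 0.0]]
carrier [ 0.455  -0.1251 -0.0798]
0.2760598018245446 [[0.2, 0.2], [-0.1, 0.2], [0.2, 0.0], [-0.1, -0.1], [-0.1, -0.3], [-0.1, 0.0]]
carrier [ 0.4543 -0.1251 -0.0818]
0.4394643754097274 [[-0.2, -0.2], [-0.0, -0.3], [0.0, -0.3], [-0.0, -0.4], [0.0, -0.3], [0.1, -0.3], [0.4, 0.3], [0.2, 0.3], [0.4, 0.2], [0.0, 0.1], [0.1, -0.1], [0.1, 0.2]]
stand [ 0.5384 -0.1689 -0.0761] [[-0.1, -0.4], [0.3, -0.3], [-0.1, 0.0], [0.0, 0.6], [-0.3, 0.2], [0.2, -1.9], [1.0, -1.7], [-0.2, 0.4], [-0.7, 2.4]]
stand top [ 0.5385 -0.169  -0.0776]
pin [ 0.54591644 -0.07903827  0.103     ]
[[ 0.5465  0.2056]
 [ 0.4944  0.2072]
 [ 0.4408  0.2144]
 [ 0.3852  0.2141]
 [ 0.6334 -0.1905]
 [ 0.6252 -0.2611]]
[[ 0.55    0.2011]
 [ 0.4977  0.2027]
 [ 0.4444  0.2091]
 [ 0.3887  0.2097]
 [ 0.6371 -0.1953]
 [ 0.6328 -0.2659]]
```

```bash
cat >> h.py <<'E'
def wire(img,n,s,o,x,y,yaw,z,segs,col):
    for a,b in segs:
        q=proj(n,pose(x,y,yaw,np.array([a,b])/1e3,z)); q=((q-o+.5)*s-.5)*16
        cv2.line(img,*[tuple(int(v) for v in np.round(k)) for k in q],col,1,cv2.LINE_AA,4)
def box(x0,x1,y0,y1,z0,z1):
    c=[(x,y,z) for x in(x0,x1) for y in(y0,y1) for z in(z0,z1)]
    return [(a,b) for i,a in enumerate(c) for b in c[i+1:] if sum(p!=q for p,q in zip(a,b))==1]
STAND=box(0,24,41,71,0,78)+box(0,24,-71,-41,0,78)+box(-16,-11,48,64,56.5,72.5)+box(-16,-11,-64,-48,56.5,72.5)
CARR=box(-8,0,-75,75,0,64)+box(-97,-8,-75,75,0,13)
E
python3 - <<'E'
from h import *
t=cv2.imread("pics/top0.png")[180:230,265:365]; s=cv2.imread("pics/scene0.png")[138:200,280:340]
t=cv2.resize(t,None,fx=8,fy=8,interpolation=cv2.INTER_CUBIC); t0=t.copy()
wire(t,"top",8,np.array([265,180]),.5385,-.169,-.0776,0,STAND,(0,255,0))
s=cv2.resize(s,None,fx=6,fy=6,interpolation=cv2.INTER_CUBIC);s2=s.copy()
wire(s,"scene",6,np.array([280,138]),.5385,-.169,-.0776,0,STAND,(0,255,0))
cv2.imwrite("pics/ov1.png",np.vstack([t,cv2.resize(np.hstack([s,s2]),(800,int(800*372/720)))])[:,:]); 
im=cv2.imread("pics/ov1.png"); print(im.shape); cv2.imwrite("pics/ov1.png",cv2.resize(im,None,fx=.73,fy=.73,interpolation=cv2.INTER_AREA))
E
```

```text
(813, 800, 3)
```

View pics/ov1.png

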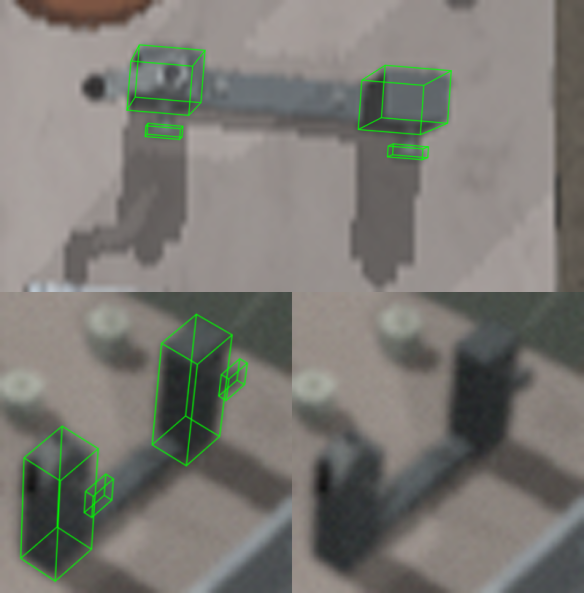

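The top overlay matches the posts and screw heads, so the stand is at about (0.5385, -0.169) with yaw -0.078. In the scene view the wireframe is centred on both posts. Next I move above the carrier grip.

```bash
cat > d.py <<'E'
import sys; from h import *; from plant import ctrl
# target x y z [phi = world angle of tool x, tool down]
a=[float(v) for v in sys.argv[1:]]; s=ctrl.get_state(); R0=R.from_quat(s["tcp_rot"])
ax=R0.as_matrix(); 
phi=a[3] if len(a)>3 else np.arctan2(ax[1,0],ax[0,0])
R1=R.from_euler('z',phi)*R.from_euler('x',np.pi)
print("d",R0.inv().apply(np.array(a[:3])-s["eef_pos"]).round(4),"rot",(R0.inv()*R1).as_rotvec().round(4),"pos",s["eef_pos"].round(4),"phi",round(float(np.arctan2(ax[1,0],ax[0,0])),4),"t",round(s["time"],2),"open",round(s["opening"],3),"F",s["contact_force"].round(1))
E
python3 d.py .450 -.125 .13 1.488
```

```text
d [ 0.3622 -0.3795  0.0725] rot [-0.0018 -0.0014 -1.0762] pos [ 0.27   -0.6179  0.2015] phi 0.4118 t 0.1 open 0.999 F [-0.1  0.  -0.3]
```

The manual's scale: shifts go in units of 20 mm and turns go in units of 0.05 rad. Converting my numbers, -0.3795 m is -18.975, 0.3622 m is 18.11, -1.076 rad is -21.52.

```bash
echo '18.11,-18.975,3.625,0,0,-21.52,1
18.11,-18.975,3.625,0,0,-21.52,1
18.11,-18.975,3.625,0,0,-21.52,1
18.11,-18.975,3.625,0,0,-21.52,1
18.11,-18.975,3.625,0,0,-21.52,1
18.11,-18.975,3.625,0,0,-21.52,1
18.11,-18.975,3.625,0,0,-21.52,1
18.11,-18.975,3.625,0,0,-21.52,1
18.11,-18.975,3.625,0,0,-21.52,1
18.11,-18.975,3.625,0,0,-21.52,1' | python3 inch.py 100; echo '0,0,0,0,0,0,1
0,0,0,0,0,0,1
0,0,0,0,0,0,1' | python3 inch.py; python3 d.py .450 -.125 .034 1.488
```

```text
time: 1.35
eef_pos: [0.4499, -0.1238, 0.1295]
tcp_rot: [0.734, 0.679, -0.0, -0.001]
contact_force: [-0.3, -0.4, -0.3]
opening: 1.001
finger_force: 0.0
time: 1.72
eef_pos: [0.4501, -0.1268, 0.1305]
tcp_rot: [0.736, 0.676, 0.0, 0.0]
contact_force: [-0.2, -0.5, 0.1]
opening: 1.001
finger_force: 0.0
d [ 0.0019 -0.0003  0.0965] rot [ 0.0003  0.0002 -0.002 ] pos [ 0.4501 -0.1268  0.1305] phi 1.486 t 1.73 open 1.001 F [-0.2 -0.5  0.1]
```

To row units: 0.0965 m is 4.825, 0.05 m is 2.5.

```bash
echo '0.095,0,2.5,0,0,0,1
0.095,0,4.825,0,0,0,1
0.095,0,4.825,0,0,0,1
0.095,0,4.825,0,0,0,1
0.095,0,4.825,0,0,0,0
0.095,0,4.825,0,0,0,0
0.095,0,4.825,0,0,0,0
0.095,0,4.825,0,0,0,0
0.095,0,4.825,0,0,0,0
0.095,0,4.825,0,0,0,0' | python3 inch.py 40;echo '0,0,0,0,0,0,0
0,0,0,0,0,0,0
0,0,0,0,0,0,0
0,0,0,0,0,0,0' | python3 inch.py 110; python3 d.py .450 -.125 .034 1.488
```

```text
time: 2.98
eef_pos: [0.4502, -0.1239, 0.0341]
tcp_rot: [0.736, 0.677, -0.0, -0.0]
contact_force: [-2.7, -0.1, 4.1]
opening: 0.062
finger_force: 39.3
time: 3.48
eef_pos: [0.4505, -0.1239, 0.0342]
tcp_rot: [0.736, 0.677, 0.0, -0.0]
contact_force: [-2.6, 0.3, 6.0]
opening: 0.025
finger_force: 84.3
d [-0.0011 -0.0004  0.0002] rot [-0.     -0.0001 -0.0002] pos [ 0.4505 -0.1239  0.0342] phi 1.4878 t 3.48 open 0.025 F [-2.6  0.3  6. ]
```

To row units: -0.0335 m is -1.675, -0.02 m is -1.

```bash
echo '0,0,-0.5,0,0,0,0
0,0,-1,0,0,0,0
0,0,-1.675,0,0,0,0
0,0,-1.675,0,0,0,0
0,0,-1.675,0,0,0,0
0,0,-1.675,0,0,0,0' | python3 inch.py 110; python3 d.py .450 -.125 .034 1.488
python3 - <<'E'
from h import *; from plant import ctrl
ims={}
for n in("top","scene"):
    c=ctrl.read_camera(n); cv2.imwrite(f"pics/{n}1.png",c["pixels"][:,:,::-1]); ims[n]=c["pixels"]
t=cv2.resize(ims["top"][180:275,260:360],None,fx=5,fy=5,interpolation=cv2.INTER_CUBIC); s=cv2.resize(ims["scene"][130:255,290:400],None,fx=4,fy=4,interpolation=cv2.INTER_CUBIC)
o=np.zeros((500,500+s.shape[1]-200,3),np.uint8) if 0 else None
h=500; t=cv2.copyMakeBorder(t,0,h-t.shape[0],0,0,0); 
im=np.hstack([t[:,:360] if 0 else cv2.resize(t,(400,400)) if 0 else t[:,:],s[:500]])
print(im.shape); cv2.imwrite("pics/lift.png",cv2.resize(im,None,fx=.8,fy=.8,interpolation=cv2.INTER_AREA)[:,:,::-1])
E
```

```text
time: 4.22
eef_pos: [0.4499, -0.1237, 0.0668]
tcp_rot: [0.736, 0.677, -0.0, -0.001]
contact_force: [-0.1, 0.0, -4.0]
opening: 0.018
finger_force: 79.8
d [-0.0014  0.0002  0.0328] rot [-0.001  -0.0005 -0.0002] pos [ 0.4499 -0.1237  0.0668] phi 1.4878 t 4.22 open 0.018 F [-0.1  0.  -4. ]
(500, 940, 3)
```

View pics/lift.png

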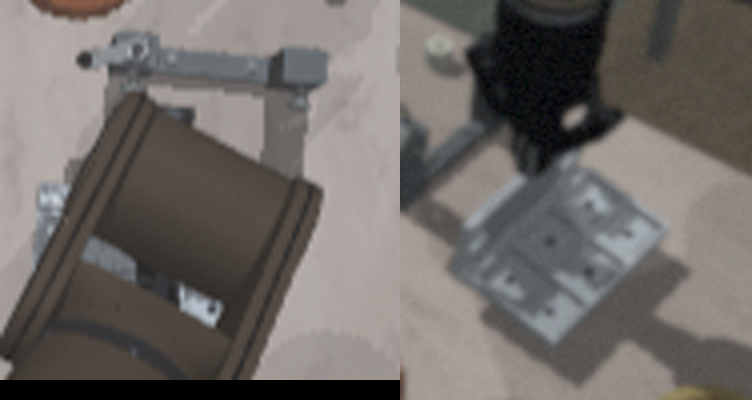

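The carrier is lifted and held level, the wrist force is about 4 N. In the lift picture the well dots in the scene panel run from (512,280) to (629,233).

```bash
cat >> h.py <<'E'
WELLS=np.array([(-38,50,4),(-38,0,4),(-38,-50,4),(-76,50,4),(-76,0,4),(-76,-50,4)])/1e3
def dots(img,guess,r=3):
    g=cv2.GaussianBlur(cv2.cvtColor(img,cv2.COLOR_RGB2GRAY).astype(np.float32),(0,0),.6); out=[]
    for u,v in guess:
        u,v=int(round(u)),int(round(v)); a=g[v-r:v+r+1,u-r:u+r+1]; w=np.clip(np.percentile(a,35)-a,0,None)
        yy,xx=np.mgrid[v-r:v+r+1,u-r:u+r+1]; out.append(((w*xx).sum()/w.sum(),(w*yy).sum()/w.sum()))
    return np.array(out)
def fit6(n,uv,x0,idx,free):
    "x,y,yaw,z,pitch,roll of carrier from dots; free = indices to fit"
    x0=np.array(x0,float)
    def m(v):
        x=x0.copy(); x[free]=v
        return R.from_euler('ZYX',[x[2],x[4],x[5]]).apply(WELLS[idx])+[x[0],x[1],x[3]]
    r=least_squares(lambda v:(proj(n,m(v))-uv).ravel(),x0[free]); return r.x,np.abs(r.fun).max()
E
python3 - <<'E'
from h import *
i0=cv2.imread("pics/scene0.png")[:,:,::-1]; i1=cv2.imread("pics/scene1.png")[:,:,::-1]
g0=proj("scene",pose(.455,-.1251,-.08,WELLS)); d0=dots(i0,g0)
g1=np.array([(512,280),(549,241),(590,205),(548,311),(589,272),(629,233)]); g1=(g1-[400,0])/3.2+[290,130]; d1=dots(i1,g1)
I=list(range(6))
for d,z in((d0,0),(d1,.0335)):
    for f in([0,1,2],[0,1,2,4,5],[0,1,2,3,4,5]):
        x,r=fit6("scene",d,[.455,-.125,-.08,z,0,0],I,f); print(f,x.round(4),r.round(2))
E
```

```text
[0, 1, 2] [ 0.456  -0.1247 -0.082 ] 1.51
[0, 1, 2, 4, 5] [ 0.4544 -0.1211 -0.0731  0.0672  0.0528] 1.09
[0, 1, 2, 3, 4, 5] [ 0.4691 -0.1572 -0.0963 -0.0473  0.0714 -0.0097] 0.63
[0, 1, 2] [ 0.4612 -0.1212 -0.1112] 3.0
[0, 1, 2, 4, 5] [ 0.4631 -0.1239 -0.0946 -0.0893  0.0609] 2.39
[0, 1, 2, 3, 4, 5] [ 0.5041 -0.2214 -0.1512 -0.0925 -0.0553 -0.1283] 1.15
```

Run:
```python
from h import *
s=[(355,480),(418,420),(476,363),(420,524),(481,463),(540,402)]; d0=np.array([S(*a) for a in s])
g1=np.array([(512,280),(549,241),(590,205),(548,311),(589,272),(629,233)]); d1=(g1+.5-[400,0])/3.2-.5+[290,130]
I=list(range(6))
for d,z in((d0,0),(d1,.0335)):
    for f in([0,1,2],[0,1,2,3],[0,1,2,4]):
        x,r=fit6("scene",d,[.455,-.125,-.08,z,0,0],I,f); print(f,x.round(4),r.round(2))
```

```text
[0, 1, 2] [ 0.455  -0.1251 -0.0799] 0.27
[0, 1, 2, 3] [ 0.4537 -0.122  -0.0793  0.0042] 0.26
[0, 1, 2, 4] [ 0.4554 -0.1258 -0.0786 -0.0167] 0.25
[0, 1, 2] [ 0.4603 -0.1202 -0.0997] 1.16
[0, 1, 2, 3] [ 0.4621 -0.1245 -0.1005  0.0279] 1.06
[0, 1, 2, 4] [ 0.4629 -0.1254 -0.0889 -0.135 ] 0.72
```

Run:
```python
from h import *
s=cv2.imread("pics/scene1.png"); s=cv2.resize(s[165:245,300:378],None,fx=7,fy=7,interpolation=cv2.INTER_CUBIC); s0=s.copy()
wire(s,"scene",7,np.array([300,165]),.4545,-.1248,-.082,.033,CARR,(0,255,0))
im=np.hstack([s[:, :],s0]); im=cv2.resize(im,(800,int(800*im.shape[0]/im.shape[1]))); cv2.imwrite("pics/ov2.png",im)
```

```text
(no output)
```

View pics/ov2.png

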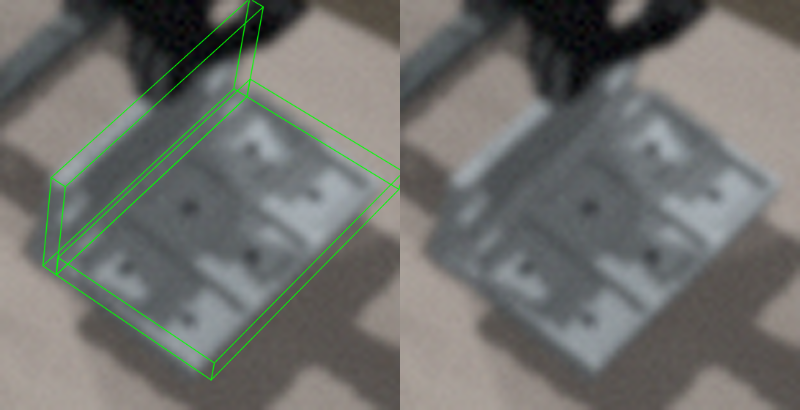

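Run:
```python
from h import *
k=800/1092*7
px=np.array([(527,267),(591,207),(652,149),(590,319),(651,256),(714,195),(598,374),(779,186),(429,252),(456,187)],float)
uv=(px+.5-[400,0])/k-.5+[300,165]
P=np.vstack([WELLS,np.array([(-97,75,0),(-97,-75,0),(0,75,0),(-8,75,64)])/1e3])
G=np.array([-.004,0,.064]); 
def m(v): return R.from_euler('ZYX',v[3:]).apply(P-G)+v[:3]
for lock in (1,0):
    f=lambda v:np.concatenate([(proj("scene",m(v))-uv).ravel(),(np.array(v[:3])-[.4503,-.1248,.0968])*lock*1000/2])
    r=least_squares(f,[.45,-.125,.097,-.08,0,0]); print(r.x.round(4),r.fun[:20].reshape(-1,2).round(1).tolist())
```

```text
[ 0.4524 -0.1243  0.097  -0.0771 -0.1005  0.0049] [[-0.1, 0.1], [-0.1, -0.2], [0.0, -0.4], [0.2, -0.6], [0.7, -0.7], [0.3, -0.6], [-0.9, 1.4], [-0.0, 1.2], [-0.1, 0.8], [1.1, -0.4]]
[ 0.4587 -0.133   0.0837 -0.0822 -0.0662 -0.0019] [[-0.1, 0.1], [-0.1, -0.0], [-0.1, -0.1], [0.1, -1.0], [0.6, -0.9], [0.2, -0.7], [-1.0, 0.8], [-0.2, 1.0], [0.2, 1.2], [0.5, -0.2]]
```

The carrier droops about 0.1 rad at the front, with yaw and roll fine. I'll tilt the tool to compensate and move in front of the screws.

```bash
cat > hang.py <<'E'
import sys; from h import *; from plant import ctrl
# args: dx(mm in front of post faces) dy z(mm underside) tilt
dx,dy,z,tilt=[float(v) for v in sys.argv[1:5]]
S0=(.5385,-.169,-.0776); C0=(.4535,-.1252,-.0833); T0=np.array([.4505,-.1239,.0342]); phi0=1.4878
p0=T0+[0,0,.019]; loc=R.from_euler('z',-C0[2]).apply(p0-[C0[0],C0[1],0])
p1=pose(*S0,loc+np.array([-dx,dy,z])/1e3)[0]
R1=R.from_euler('z',S0[2])*R.from_euler('y',tilt)*R.from_euler('z',phi0-C0[2])*R.from_euler('x',np.pi)
t1=p1+R1.apply([0,0,.019])
s=ctrl.get_state(); R0=R.from_quat(s["tcp_rot"])
Fl=R.from_euler('z',-S0[2]).apply(s["contact_force"])
q=R.from_euler('z',-S0[2]).apply(s["eef_pos"]-t1)*1e3
print("target",t1.round(4),"err stand-frame mm",q.round(1),"d",R0.inv().apply(t1-s["eef_pos"]).round(4),"rot",(R0.inv()*R1).as_rotvec().round(4),"F stand",Fl.round(1),"M",s["wrist_torque"].round(2),"open",round(s["opening"],3),"ff",round(s["finger_force"],0),"t",round(s["time"],2))
E
python3 hang.py 30 0 33.5 0.1
```

```text
target [ 0.5037 -0.1652  0.0678] err stand-frame mm [-56.7  37.3  -1. ] d [-0.0369  0.0569 -0.001 ] rot [ 0.0991 -0.0007 -0.0057] F stand [ 0.3  0.1 -4.3] M [-0.05 -0.07 -0.01] open 0.019 ff 80.0 t 4.33
```

```bash
echo '0,0,0,0.6,0,0,0
-0.5,0.5,-0.05,1.2,0,-0.06,0
-1,1.5,-0.05,2,0,-0.114,0
-1.5,2.25,-0.05,2,0,-0.114,0
-1.845,2.845,-0.05,2,0,-0.114,0
-1.845,2.845,-0.05,2,0,-0.114,0
-1.845,2.845,-0.05,2,0,-0.114,0
-1.845,2.845,-0.05,2,0,-0.114,0' | python3 inch.py 120; python3 hang.py 30 0 33.5 0.1
python3 - <<'E'
from h import *; from plant import ctrl
c=ctrl.read_camera("scene"); s=c["pixels"][:,:,::-1].copy(); cv2.imwrite("pics/scene2.png",s)
s=cv2.resize(s[145:235,275:375],None,fx=8,fy=8,interpolation=cv2.INTER_CUBIC)
cv2.imwrite("pics/pre.png",s[:600])
E
```

```text
time: 5.32
eef_pos: [0.5034, -0.1649, 0.0683]
tcp_rot: [0.733, 0.678, -0.034, -0.037]
contact_force: [0.4, -0.3, 0.9]
opening: 0.003
finger_force: 0.0
target [ 0.5037 -0.1652  0.0678] err stand-frame mm [-0.3  0.3  0.5] d [-0.0003  0.0003  0.0004] rot [-0.0006 -0.0005  0.0002] F stand [ 0.4 -0.2  0.9] M [-0.03 -0.04  0.04] open 0.003 ff 0.0 t 5.33
```

View pics/pre.png

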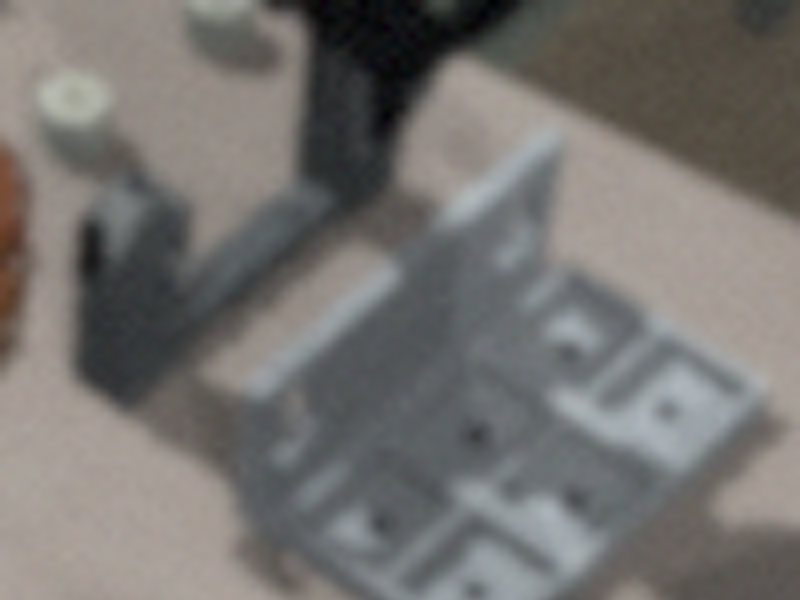

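The carrier slipped out and is standing flat on the table. Dots in this crop: near row (381,521), (478,434), (570,350); front row (475,588), (577,496), (670,411). I'll raise the tool and re-measure.

```bash
python3 - <<'E'
from h import *
px=np.array([(381,521),(478,434),(570,350),(475,588),(577,496),(670,411)],float); uv=(px+.5)/8-.5+[275,145]
for f in([0,1,2],[0,1,2,4],[0,1,2,3]):
    x,r=fit6("scene",uv,[.455,-.125,-.08,0,0,0],list(range(6)),f); print(x.round(4),r.round(2))
E
echo '0,0,-1.5,0,0,0,0.6
0,0,-4.5,0,0,0,1
0,0,-7.5,-2,0,0,1
0,0,-7.5,-2,0,0,1
0,0,-7.5,-2,0,0,1
0,0,-7.5,-2,0,0,1
0,0,-7.5,-2,0,0,1' | python3 inch.py 120; python3 d.py .46 -.13 .15 1.49
```

```text
[ 0.4884 -0.1614 -0.0997] 0.48
[ 0.4884 -0.1615 -0.0996 -0.0021] 0.48
[ 0.4918 -0.1691 -0.1012 -0.0099] 0.44
time: 6.25
eef_pos: [0.5182, -0.1661, 0.2156]
tcp_rot: [0.734, 0.679, -0.001, -0.002]
contact_force: [-0.5, -1.2, -0.4]
opening: 1.007
finger_force: 0.0
d [ 0.0314 -0.0606  0.0658] rot [-0.0034 -0.0017  0.0035] pos [ 0.5182 -0.1661  0.2156] phi 1.4935 t 6.25 open 1.007 F [-0.5 -1.2 -0.4]
```

```bash
python3 d.py .483 -.161 .024 1.469
```

```text
d [ 0.0021 -0.0348  0.1917] rot [-0.0034 -0.0017  0.0245] pos [ 0.5182 -0.1661  0.2156] phi 1.4935 t 6.25 open 1.007 F [-0.5 -1.2 -0.4]
```

To row units: 0.1917 m is 9.585, 0.17 m is 8.5, 0.0245 rad is 0.49.

```bash
echo '0.105,-1.74,2.5,-0.068,-0.034,0.49,1
0.105,-1.74,5,-0.068,-0.034,0.49,1
0.105,-1.74,7,-0.068,-0.034,0.49,1
0.105,-1.74,8.5,-0.068,-0.034,0.49,1
0.105,-1.74,9.585,-0.068,-0.034,0.49,1
0.105,-1.74,9.585,-0.068,-0.034,0.49,1
0.105,-1.74,9.585,-0.068,-0.034,0.49,1' | python3 inch.py 30; python3 d.py .483 -.161 .024 1.469
```

```text
time: 7.12
eef_pos: [0.4848, -0.162, 0.0263]
tcp_rot: [0.742, 0.67, 0.001, 0.002]
contact_force: [0.6, 0.1, 0.2]
opening: 0.997
finger_force: 0.0
d [ 0.0008 -0.0019  0.0023] rot [0.0038 0.0016 0.0001] pos [ 0.4848 -0.162   0.0263] phi 1.4691 t 7.12 open 0.997 F [0.6 0.1 0.2]
```

```bash
echo '0.04,-0.06,0.1,0,0,0,1
0.04,-0.06,0.1,0,0,0,0
0.04,-0.06,0.1,0,0,0,0
0.04,-0.06,0.1,0,0,0,0
0.04,-0.06,0.1,0,0,0,0
0.04,-0.06,0.1,0,0,0,0
0.04,-0.06,0.1,0,0,0,0
0.04,-0.06,0.1,0,0,0,0' | python3 inch.py 30;python3 d.py .483 -.161 .024 1.469; echo '0,0,0,0,0,0,0
0,0,0,0,0,0,0
0,0,0,0,0,0,0
0,0,0,0,0,0,0' | python3 inch.py 120;python3 d.py .483 -.161 .024 1.469;  echo '0,0,-0.25,0,0,0,0
0,0,-0.25,0,0,0,0
0,0,-0.25,0,0,0,0
0,0,-0.25,0,0,0,0' | python3 inch.py 120; echo '0,0,0,0,0,0,0
0,0,0,0,0,0,0
0,0,0,0,0,0,0
0,0,0,0,0,0,0' | python3 inch.py 120
```

```text
time: 8.12
eef_pos: [0.4832, -0.1609, 0.024]
tcp_rot: [0.742, 0.67, 0.0, 0.002]
contact_force: [-2.3, -0.0, 2.7]
opening: 0.08
finger_force: 32.9
d [-0.0002 -0.0001  0.    ] rot [0.0029 0.0013 0.0001] pos [ 0.4832 -0.1609  0.024 ] phi 1.4691 t 8.12 open 0.08 F [-2.3 -0.   2.7]
time: 8.62
eef_pos: [0.4836, -0.161, 0.0243]
tcp_rot: [0.742, 0.67, 0.001, 0.002]
contact_force: [-2.3, 0.9, 4.6]
opening: 0.047
finger_force: 120.1
d [-0.0001 -0.0006  0.0003] rot [ 0.0038  0.0015 -0.    ] pos [ 0.4836 -0.161   0.0243] phi 1.469 t 8.62 open 0.047 F [-2.3  0.9  4.6]
time: 9.12
eef_pos: [0.4829, -0.1606, 0.0283]
tcp_rot: [0.742, 0.67, 0.001, 0.001]
contact_force: [-0.2, -0.2, -4.5]
opening: 0.047
finger_force: 118.9
time: 9.62
eef_pos: [0.4833, -0.1608, 0.0289]
tcp_rot: [0.742, 0.67, 0.001, 0.002]
contact_force: [0.8, -0.2, -3.8]
opening: 0.047
finger_force: 118.9
```

```bash
sed -i 's/C0=([^)]*)/C0=(.487,-.1615,-.102)/; s/T0=np.array(\[[^]]*\])/T0=np.array([.4836,-.161,.0243])/; s/phi0=1.4878/phi0=1.469/' hang.py; grep -n C0= hang.py; echo '0,0,-0.75,0,0,0,0
0,0,-1.425,0,0,0,0
0,0,-1.425,0,0,0,0
0,0,-1.425,0,0,0,0
0,0,-1.425,0,0,0,0' | python3 inch.py 120; python3 hang.py 30 0 33.5 0
```

```text
4:S0=(.5385,-.169,-.0776); C0=(.487,-.1615,-.102); T0=np.array([.4836,-.161,.0243]); phi0=1.469
time: 10.25
eef_pos: [0.4827, -0.1605, 0.0569]
tcp_rot: [0.742, 0.67, 0.0, 0.001]
contact_force: [-0.6, 0.2, -4.1]
opening: 0.052
finger_force: 118.9
target [ 0.5052 -0.1663  0.0578] err stand-frame mm [-22.8   4.   -0.9] d [-0.0034  0.0229 -0.0009] rot [ 0.0024  0.001  -0.0244] F stand [-0.6  0.1 -4.1] M [ 0.05 -0.12  0.  ] open 0.052 ff 119.0 t 10.25
```

The manual's scale: shifts go in units of 20 mm and turns go in units of 0.05 rad. Converting my numbers, 0.0229 m is 1.145, 0.01 m is 0.5, -0.0244 rad is -0.488.

```bash
echo '-0.17,0.5,-0.05,0.048,0.02,-0.488,0
-0.17,1.145,-0.05,0.048,0.02,-0.488,0
-0.17,1.145,-0.05,0.048,0.02,-0.488,0
-0.17,1.145,-0.05,0.048,0.02,-0.488,0
-0.17,1.145,-0.05,0.048,0.02,-0.488,0' | python3 inch.py 120; python3 hang.py 30 0 33.5 0
python3 - <<'E'
from h import *; from plant import ctrl
c=ctrl.read_camera("scene"); s=c["pixels"][:,:,::-1].copy(); cv2.imwrite("pics/scene3.png",s)
s=cv2.resize(s[145:235,275:375],None,fx=8,fy=8,interpolation=cv2.INTER_CUBIC)
cv2.imwrite("pics/pre2.png",s[:600])
E
```

```text
time: 10.88
eef_pos: [0.5053, -0.1662, 0.0582]
tcp_rot: [0.734, 0.679, 0.0, 0.0]
contact_force: [0.3, -0.3, -3.1]
opening: 0.05
finger_force: 118.9
target [ 0.5052 -0.1663  0.0578] err stand-frame mm [0.1 0.  0.4] d [-0.     -0.0001  0.0004] rot [0.0002 0.0001 0.0001] F stand [ 0.3 -0.3 -3.1] M [ 0.   -0.1   0.03] open 0.05 ff 119.0 t 10.88
```

View pics/pre2.png

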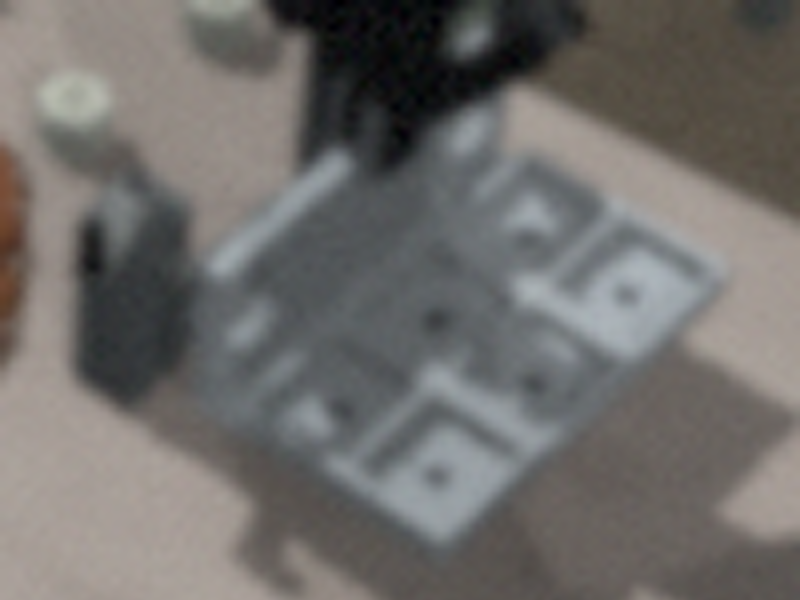

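The carrier is held between the fingers in front of the stand. Dots: near row (341,411), (435,320), (530,237); front row (434,474), (534,384), (627,292).

Run:
```python
from h import *
px=np.array([(341,411),(435,320),(530,237),(434,474),(534,384),(627,292)],float); uv=(px+.5)/8-.5+[275,145]
Gc=np.array([-.004,0,.0433]); S0=(.5385,-.169,-.0776)
tgt=pose(*S0,[-.03,0,.0335])[0]; g0=tgt+R.from_euler('z',S0[2]).apply(Gc); print("expected",tgt.round(4))
def m(v): return R.from_euler('ZYX',v[3:]).apply(WELLS-Gc)+v[:3]
for sg in (1,4):
    f=lambda v:np.concatenate([(proj("scene",m(v))-uv).ravel()/.3,(np.array(v[:3])-g0-[.0015,0,0])*1000/sg])
    r=least_squares(f,[*g0,-.08,0,0]); print((r.x[:3]-g0).round(4),r.x[3:].round(4),(r.fun[:12]*.3).reshape(-1,2).round(1).tolist())
```

```text
expected [ 0.5086 -0.1667  0.0335]
[0.0023 0.0001 0.0001] [-0.0758 -0.0188  0.0073] [[-0.4, -0.1], [0.1, 0.1], [0.0, -0.3], [0.3, 0.1], [-0.0, -0.1], [0.0, 0.3]]
[ 0.003   0.     -0.0006] [-0.0768 -0.0056  0.0056] [[-0.4, -0.0], [0.1, 0.2], [-0.0, -0.2], [0.3, 0.1], [-0.0, -0.2], [0.0, 0.2]]
```

Position is as expected and there is no droop. Inserting now.

To row units: 0.022 m is 1.1, 0.019 m is 0.95.

```bash
echo '0,0.3,0,0,0,0,0
0,0.6,0,0,0,0,0
0,0.8,0,0,0,0,0
0,0.95,0,0,0,0,0
0,1.1,0,0,0,0,0
0,1.1,0,0,0,0,0' | python3 inch.py 120; python3 hang.py 8 0 33.5 0; echo '0,0.1,0,0,0,0,0
0,0.2,0,0,0,0,0
0,0.275,0,0,0,0,0
0,0.275,0,0,0,0,0' | python3 inch.py 120; python3 hang.py 2.5 0 33.5 0
```

```text
time: 11.68
eef_pos: [0.5277, -0.1682, 0.0585]
tcp_rot: [0.734, 0.679, 0.0, 0.001]
contact_force: [0.3, 1.1, -4.0]
opening: 0.051
finger_force: 118.9
target [ 0.5271 -0.168   0.0578] err stand-frame mm [ 0.6 -0.2  0.7] d [ 0.0002 -0.0006  0.0007] rot [0.001  0.0004 0.    ] F stand [ 0.3  1.1 -4. ] M [ 0.01 -0.13 -0.06] open 0.051 ff 119.0 t 11.68
time: 12.18
eef_pos: [0.533, -0.1686, 0.0584]
tcp_rot: [0.734, 0.679, 0.0, 0.0]
contact_force: [0.2, 1.1, -3.6]
opening: 0.044
finger_force: 119.0
target [ 0.5326 -0.1684  0.0578] err stand-frame mm [ 0.4 -0.1  0.6] d [ 0.0002 -0.0004  0.0006] rot [ 0.0005  0.0003 -0.    ] F stand [ 0.1  1.2 -3.6] M [-0.06  0.01 -0.04] open 0.044 ff 119.0 t 12.18
```

```bash
for i in 1 2 ; do echo '0,0.05,0,0,0,0,0
0,0.05,0,0,0,0,0
0,0.05,0,0,0,0,0' | python3 inch.py >/dev/null; python3 hang.py 0 0 33.5 0; done
```

```text
target [ 0.5351 -0.1686  0.0578] err stand-frame mm [-1.6 -0.   0.5] d [0.     0.0016 0.0005] rot [-0.0004 -0.     -0.0002] F stand [-2.   0.1 -2. ] M [ 0.03  0.44 -0.22] open 0.048 ff 119.0 t 12.55
target [ 0.5351 -0.1686  0.0578] err stand-frame mm [-1.4  0.   0.4] d [-0.      0.0014  0.0004] rot [-0.0027 -0.0003 -0.    ] F stand [-5.8 -0.3 -0.9] M [-0.01  0.99 -0.25] open 0.045 ff 119.0 t 12.93
```

Contact with the posts. I back off slightly and lower.

```bash
echo '0,-0.085,0,0,0,0,0
0,-0.085,0.15,0,0,0,0
0,-0.085,0.3,0,0,0,0
0,-0.085,0.45,0,0,0,0
0,-0.085,0.6,0,0,0,0
0,-0.085,0.6,0,0,0,0' | python3 inch.py >/dev/null; python3 hang.py 1.5 0 21.5 0; echo '0,0,0.1,0,0,0,0
0,0,0.2,0,0,0,0
0,0,0.3,0,0,0,0
0,0,0.3,0,0,0,0' | python3 inch.py >/dev/null;python3 hang.py 1.5 0 15.5 0;echo '0,0,0.05,0,0,0,0
0,0,0.1,0,0,0,0
0,0,0.1,0,0,0,0' | python3 inch.py >/dev/null;python3 hang.py 1.5 0 13.5 0
```

```text
target [ 0.5336 -0.1685  0.0458] err stand-frame mm [-0.2 -0.3  0.2] d [0.0003 0.0002 0.0002] rot [0.001  0.0005 0.0003] F stand [-1.3 -1.7 -3.8] M [-0.12  0.27 -0.19] open 0.045 ff 119.0 t 13.68
target [ 0.5336 -0.1685  0.0398] err stand-frame mm [-0.2 -0.2  0.4] d [0.0002 0.0002 0.0004] rot [0.0011 0.0005 0.0001] F stand [-2.1 -1.  -3.8] M [-0.17  0.35 -0.15] open 0.049 ff 119.0 t 14.18
target [ 0.5336 -0.1685  0.0378] err stand-frame mm [-0.2 -0.2  0.7] d [0.0002 0.0002 0.0007] rot [0.001  0.0004 0.    ] F stand [-2.1 -0.9 -2.8] M [-0.07  0.31 -0.15] open 0.049 ff 119.0 t 14.55
```

```bash
for i in 1 2 ; do echo '0,0,0.05,0,0,0,0
0,0,0.05,0,0,0,0
0,0,0.05,0,0,0,0' | python3 inch.py >/dev/null; python3 hang.py 1.5 0 13 0; done
```

```text
target [ 0.5336 -0.1685  0.0373] err stand-frame mm [-0.1 -0.2  0.9] d [0.0002 0.0001 0.0009] rot [0.0009 0.0004 0.    ] F stand [-6.   0.7  3.7] M [ 0.15  0.87 -0.23] open 0.049 ff 120.0 t 14.93
target [ 0.5336 -0.1685  0.0373] err stand-frame mm [-0.1 -0.3  0.8] d [0.0003 0.0001 0.0008] rot [0.0004 0.0004 0.0002] F stand [-6.6  1.5  7.8] M [ 0.29  1.19 -0.2 ] open 0.049 ff 121.0 t 15.3
```

Seated: the force reverses at about 13.9 mm. I release and rise.

To row units: -0.16 m is -8, -0.11 m is -5.5.

```bash
echo '0,0,0,0,0,0,0.15
0,0,0,0,0,0,0.3
0,0,0,0,0,0,0.45
0,0,0,0,0,0,0.45
0,0,-2.5,0,0,0,0.45
0,0,-5.5,0,0,0,0.45
0,0,-8,0,0,0,0.45
0,0,-8,0,0,0,0.45' | python3 inch.py 40; python3 d.py .50 .18 .20 1.57
```

```text
time: 16.3
eef_pos: [0.5364, -0.1702, 0.2028]
tcp_rot: [0.734, 0.679, 0.002, 0.006]
contact_force: [-0.3, 0.7, -0.4]
opening: 0.448
finger_force: 0.0
d [ 3.463e-01 -6.330e-02  2.000e-04] rot [ 0.0118  0.0056 -0.0765] pos [ 0.5364 -0.1702  0.2028] phi 1.4935 t 16.3 open 0.448 F [-0.3  0.7 -0.4]
```

```bash
python3 d.py .50 .19 .20 -.0776;  echo '17.75,-3.25,0,0,0,3,0.5
17.75,-3.25,0,0,0,8,0.5
17.75,-3.25,0,0,0,12,0.5
17.75,-3.25,0,0,0,16,0.5
17.75,-3.25,0,0,0,20,0.5
17.75,-3.25,0,0,0,24,0.5
17.75,-3.25,0,0,0,28,0.5
17.75,-3.25,0,0,0,31.42,0.5
17.75,-3.25,0,0,0,31.42,0.5
17.75,-3.25,0,0,0,31.42,0.5' | python3 inch.py 40
cat >> h.py <<'E'
def pel_find(ctrl,guess):
    "guess Nx2 world; returns top/scene estimates (z=.02)"
    out={}
    for n in("top","scene"):
        im=ctrl.read_camera(n)["pixels"]; cv2.imwrite(f"pics/last_{n}.png",im[:,:,::-1])
        g=proj(n,np.c_[np.array(guess),np.full(len(guess),.018)])
        for _ in range(3): g=pellets(n,im,g)
        out[n]=np.array([back(n,u,.020)[:2] for u in g])
    return out
E
python3 - <<'E'
from h import *; from plant import ctrl
o=pel_find(ctrl,[(.548,.203),(.496,.205),(.442,.211),(.387,.212),(.635,-.193),(.629,-.264)])
print(np.c_[o["top"],o["scene"],(o["top"]+o["scene"])/2].round(4)); print(ctrl.get_state()["eef_pos"])
t=cv2.imread("pics/last_top.png")[150:290,150:365]; s=cv2.imread("pics/last_scene.png")[130:240,270:390]
t=cv2.resize(t,None,fx=2.4,fy=2.4,interpolation=cv2.INTER_CUBIC); s=cv2.resize(s,None,fx=5,fy=5,interpolation=cv2.INTER_CUBIC)
h=max(t.shape[0],s.shape[0]); im=np.hstack([cv2.copyMakeBorder(a,0,h-a.shape[0],0,0,0) for a in(t,s)]); k=800/im.shape[1]; print(k)
cv2.imwrite("pics/hung.png",cv2.resize(im,None,fx=k,fy=k,interpolation=cv2.INTER_AREA))
E
```

```text
d [ 3.563e-01 -6.410e-02  2.000e-04] rot [ 0.0134 -0.0054  1.5711] pos [ 0.5364 -0.1702  0.2028] phi 1.4935 t 16.3 open 0.448 F [-0.3  0.7 -0.4]
time: 17.55
eef_pos: [0.4952, 0.1904, 0.1948]
tcp_rot: [0.999, -0.038, -0.001, 0.0]
contact_force: [-0.2, -0.2, -0.5]
opening: 0.502
finger_force: 0.0h.py:29: RuntimeWarning: invalid value encountered in scalar divide
  out.append([(w*xx).sum()/w.sum(),(w*yy).sum()/w.sum()])
h.py:26: RuntimeWarning: invalid value encountered in cast
  u,v=np.round(g).astype(int); a=img[v-9:v+10,u-9:u+10].astype(float).min(2)
h.py:26: RuntimeWarning: overflow encountered in scalar subtract
  u,v=np.round(g).astype(int); a=img[v-9:v+10,u-9:u+10].astype(float).min(2)
  return _methods._mean(a, axis=axis, dtype=dtype,
  ret = ret.dtype.type(ret / rcount)
h.py:28: RuntimeWarning: overflow encountered in scalar subtract
  yy,xx=np.mgrid[v-9:v+10,u-9:u+10]
  math.ceil((stop - start) / step))
Traceback (most recent call last):
  File "h.py", line 60, in pel_find
    for _ in range(3): g=pellets(n,im,g)
                         ~~~~~~~^^^^^^^^
  File "h.py", line 29, in pellets
    out.append([(w*xx).sum()/w.sum(),(w*yy).sum()/w.sum()])
                 ~^~~
ValueError: operands could not be broadcast together with shapes (0,0) (19,19)
```

```bash
cat >> h.py <<'E'
def pellets(n,img,guess):
    out=[]
    for g in guess:
        if not np.isfinite(g).all(): out.append([np.nan]*2); continue
        u,v=np.round(g).astype(int); a=img[v-10:v+11,u-10:u+11].astype(float).min(2); md=np.median(a)
        w=np.clip(a-(md+12),0,None)
        if md<90 or w.max()<20 or not w.sum(): out.append([np.nan]*2); continue
        yy,xx=np.mgrid[v-10:v+11,u-10:u+11]
        out.append([(w*xx).sum()/w.sum(),(w*yy).sum()/w.sum()])
    return np.array(out)
E
cat > look.py <<'E'
from h import *; from plant import ctrl
import sys,json
o=pel_find(ctrl,json.loads(sys.argv[1]))
print(np.c_[o["top"],o["scene"]].round(4)); print(ctrl.get_state()["time"])
E
python3 look.py '[[0.548,0.203],[0.496,0.205],[0.442,0.211],[0.387,0.212],[0.635,-0.193],[0.629,-0.264]]'
python3 - <<'E'
from h import *
t=cv2.imread("pics/last_top.png")[150:290,150:365]; s=cv2.imread("pics/last_scene.png")[130:240,270:390]
t=cv2.resize(t,None,fx=2.4,fy=2.4,interpolation=cv2.INTER_CUBIC); s=cv2.resize(s,None,fx=5,fy=5,interpolation=cv2.INTER_CUBIC)
h=max(t.shape[0],s.shape[0]); im=np.hstack([cv2.copyMakeBorder(a,0,h-a.shape[0],0,0,0) for a in(t,s)]); k=800/im.shape[1]; print(k)
cv2.imwrite("pics/hung.png",cv2.resize(im,None,fx=k,fy=k,interpolation=cv2.INTER_AREA))
E
```

```text
[[ 0.5481  0.2045  0.547   0.2035]
 [    nan     nan  0.4953  0.2051]
 [    nan     nan  0.4423  0.2113]
 [    nan     nan  0.4007  0.2399]
 [ 0.6324 -0.1898     nan     nan]
 [ 0.6243 -0.2608     nan     nan]]
17.7
0.7168458781362007
```

View pics/hung.png

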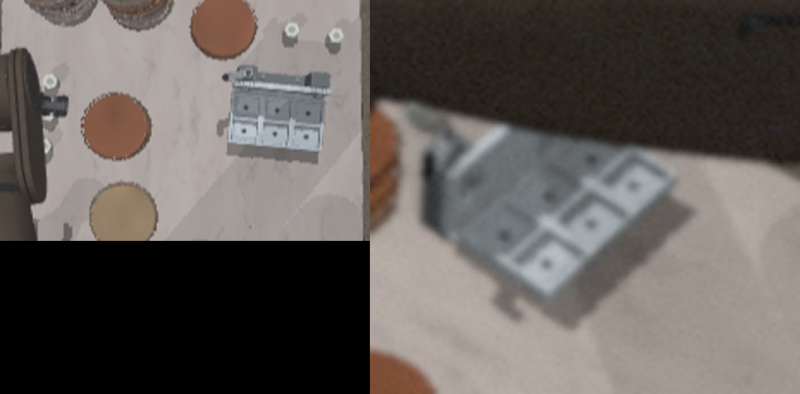

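The hung picture shows the carrier seated on the stand at about (277,110) in the left panel, with level wells. Now I pick the first pellet.

```bash
python3 - <<'E'
from h import *
print(pose(.5385,-.169,-.0776,WELLS+[-.0015,0,.014]).round(4))
print(back("top",(217,223),.07),back("top",(221,276),.07))
E
python3 d.py .5475 .204 .08 -.0776
```

```text
[[ 0.503  -0.1161  0.018 ]
 [ 0.4991 -0.1659  0.018 ]
 [ 0.4952 -0.2158  0.018 ]
 [ 0.4651 -0.1131  0.018 ]
 [ 0.4612 -0.163   0.018 ]
 [ 0.4574 -0.2128  0.018 ]]
[0.47156005 0.08963085 0.07      ] [0.3318195  0.07694872 0.07      ]
d [ 0.0507 -0.0177  0.1156] rot [ 0.0007 -0.      0.0021] pos [0.4956 0.1902 0.1956] phi -0.0755 t 17.7 open 0.502 F [ 0.6 -0.2 -0.3]
```

```bash
echo '2.535,-0.885,2.5,0,0,0,0.45
2.535,-0.885,5.78,0,0,0,0.45
2.535,-0.885,7.5,0,0,0,0.45
2.535,-0.885,8.5,0,0,0,0.45
2.535,-0.885,9.33,0,0,0,0.45
2.535,-0.885,9.33,0,0,0,0.45
2.535,-0.885,9.33,0,0,0,0.45' | python3 inch.py 40; python3 d.py .5475 .204 .009 -.0776;  echo '0,0,0,0,0,0,0
0,0,0,0,0,0,0
0,0,0,0,0,0,0
0,0,0,0,0,0,0
0,0,0,0,0,0,0' | python3 inch.py 40
```

```text
time: 18.58
eef_pos: [0.5495, 0.2043, 0.0117]
tcp_rot: [0.999, -0.039, 0.002, -0.0]
contact_force: [-0.5, 0.4, -0.2]
opening: 0.449
finger_force: 0.0
d [-0.002   0.0005  0.0027] rot [-0.0005 -0.0044  0.0002] pos [0.5495 0.2043 0.0117] phi -0.0774 t 18.57 open 0.449 F [-0.5  0.4 -0.2]
time: 19.2
eef_pos: [0.5479, 0.204, 0.0097]
tcp_rot: [0.999, -0.039, 0.0, 0.0]
contact_force: [0.6, 0.2, -0.9]
opening: 0.005
finger_force: 0.0
```

To row units: -0.15 m is -7.5, -0.09 m is -4.5.

```bash
echo '0,0,-1.5,0,0,0,0.45
0,0,-4.5,0,0,0,0.45
-1.5,1.5,-7.5,0,0,0,0.45
-2.5,2.5,-7.5,0,0,0,0.45
-2.5,2.5,-7.5,0,0,0,0.45
-2.5,2.5,-7.5,0,0,0,0.45' | python3 inch.py 40; python3 look.py '[[0.548,0.203],[0.496,0.205],[0.442,0.211],[0.387,0.212],[0.635,-0.193],[0.629,-0.264]]'
python3 - <<'E'
from h import *
s=cv2.imread("pics/last_scene.png")[215:350,170:300]; t=cv2.imread("pics/last_top.png")[180:280,140:240]
im=np.hstack([cv2.resize(a,(400,int(400*a.shape[0]/a.shape[1])),interpolation=cv2.INTER_CUBIC)[:400] for a in(t,s)]); cv2.imwrite("pics/left.png",im)
E
```

```text
time: 19.95
eef_pos: [0.4941, 0.1582, 0.1593]
tcp_rot: [0.999, -0.039, 0.0, 0.0]
contact_force: [0.1, 0.4, -0.1]
opening: 0.446
finger_force: 0.0
[[    nan     nan  0.547   0.2034]
 [    nan     nan  0.4951  0.2051]
 [    nan     nan  0.4424  0.2114]
 [    nan     nan  0.4006  0.2397]
 [ 0.6325 -0.1898     nan     nan]
 [ 0.6248 -0.2599     nan     nan]]
20.05
```

View pics/left.png

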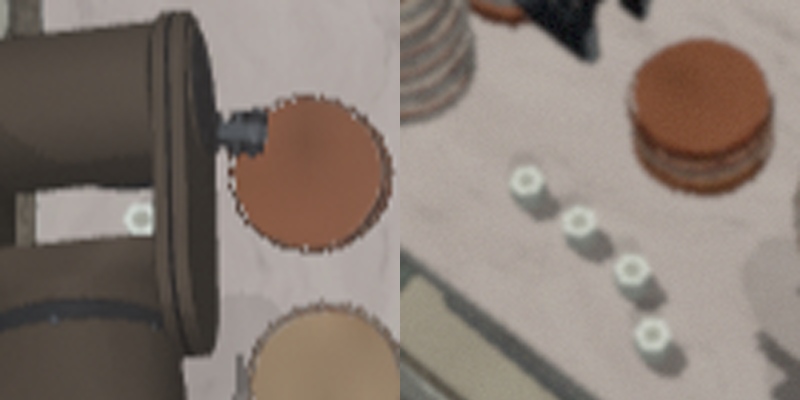

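The left picture shows four pellets still standing: the first was not touched, and the nearest one has been knocked to about (0.400, 0.240). So the fingertips passed above it, and I'll go lower with a force check.

```bash
python3 d.py .5473 .204 .003 -.0776; echo '2.475,-2.5,2.5,0,0,0,0.38
2.475,-2.5,5,0,0,0,0.38
2.475,-2.5,6.75,0,0,0,0.38
2.475,-2.5,7.4,0,0,0,0.38
2.475,-2.5,7.4,0,0,0,0.38
2.475,-2.5,7.4,0,0,0,0.38
2.475,-2.5,7.4,0,0,0,0.38' | python3 inch.py; python3 d.py .5473 .204 .003 -.0776
```

```text
d [ 0.0495 -0.0496  0.1557] rot [0.0005 0.0004 0.0003] pos [0.4942 0.1584 0.1588] phi -0.0773 t 20.05 open 0.456 F [-0.2  0.8  0.4]
time: 20.92
eef_pos: [0.5491, 0.2043, 0.0139]
tcp_rot: [0.999, -0.039, 0.002, -0.0]
contact_force: [0.3, 0.4, -0.2]
opening: 0.381
finger_force: 0.0
d [-0.0018  0.0004  0.0109] rot [-0.0006 -0.0049 -0.0002] pos [0.5491 0.2043 0.0139] phi -0.0778 t 20.93 open 0.381 F [ 0.3  0.4 -0.2]
```

```bash
echo '0,0,0.15,0,0,0,0.38
0,0,0.3,0,0,0,0.38
0,0,0.425,0,0,0,0.38
0,0,0.425,0,0,0,0.38
0,0,0.425,0,0,0,0.38' | python3 inch.py; python3 d.py .5473 .204 .002 -.0776; echo '0,0,0,0,0,0,0
0,0,0,0,0,0,0
0,0,0,0,0,0,0
0,0,0,0,0,0,0' | python3 inch.py 40
```

```text
time: 21.55
eef_pos: [0.5475, 0.204, 0.0031]
tcp_rot: [0.999, -0.039, 0.0, 0.0]
contact_force: [0.8, -1.1, 0.3]
opening: 0.381
finger_force: 0.0
d [-0.0002  0.0001  0.0011] rot [ 0.0004 -0.0009 -0.    ] pos [0.5475 0.204  0.0031] phi -0.0776 t 21.55 open 0.381 F [ 0.8 -1.1  0.3]
time: 22.05
eef_pos: [0.5475, 0.204, 0.0032]
tcp_rot: [0.999, -0.039, 0.001, 0.0]
contact_force: [0.3, 0.1, -0.3]
opening: -0.003
finger_force: 0.0
```

Run:
```python
from h import *; from plant import ctrl
s=ctrl.read_camera("scene")["pixels"][:,:,::-1].copy(); t=ctrl.read_camera("top")["pixels"][:,:,::-1].copy()
for n,i in(("scene",s),("top",t)): print(n,proj(n,ctrl.get_state()["eef_pos"]))
im=np.hstack([cv2.resize(a,(400,400),interpolation=cv2.INTER_CUBIC) for a in(t[160:240,140:220],s[230:310,170:250])]); cv2.imwrite("pics/left2.png",im)
```

```text
scene [[210.90637925 277.02414782]]
top [[179.60859174 196.39801019]]
```

View pics/left2.png

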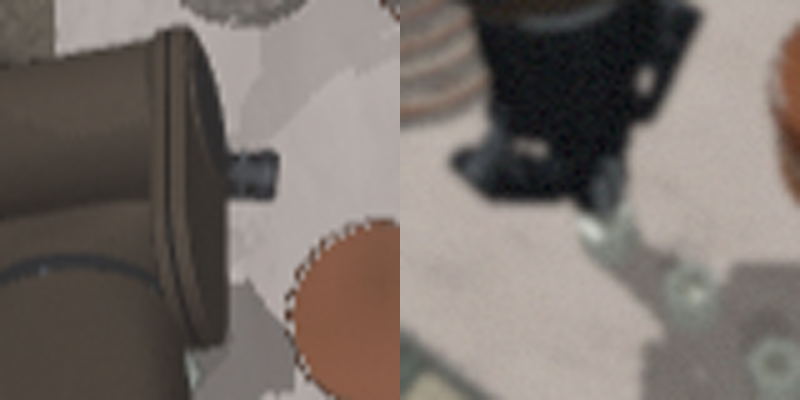

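The left2 picture shows the closed fingertips at about (605,205) in the right panel. They end right at the top of the pellet, though the TCP reads z = 0.003. So the real tips sit about 18 mm higher, and I descend further with a guard.

To row units: 0.003 m is 0.15, -0.005 m is -0.25.

```bash
echo '0,0,-0.25,0,0,0,0.4
0,0,-0.25,0,0,0,0.4
0,0,0,0,0,0,0.4
0,0,0.15,0,0,0,0.4
0,0,0.25,0,0,0,0.4
0,0,0.25,0,0,0,0.4' | python3 inch.py 40;echo '0,0,0.1,0,0,0,0.4
0,0,0.2,0,0,0,0.4
0,0,0.2,0,0,0,0.4' | python3 inch.py; python3 d.py .5473 .204 -.01 -.0776
```

```text
time: 22.9
eef_pos: [0.5472, 0.204, -0.0022]
tcp_rot: [0.999, -0.039, 0.0, 0.0]
contact_force: [-0.2, 0.0, -0.3]
opening: 0.4
finger_force: 0.0
time: 23.28
eef_pos: [0.5473, 0.204, -0.006]
tcp_rot: [0.999, -0.039, 0.0, 0.0]
contact_force: [-0.1, 0.2, 0.3]
opening: 0.399
finger_force: 0.0
d [-0.    -0.     0.004] rot [ 0.0005 -0.0006 -0.0001] pos [ 0.5473  0.204  -0.006 ] phi -0.0777 t 23.27 open 0.399 F [-0.1  0.2  0.3]
```

To row units: 0.002 m is 0.1.

```bash
echo '0,0,0.1,0,0,0,0.4
0,0,0.1,0,0,0,0.4
0,0,0.1,0,0,0,0
0,0,0.1,0,0,0,0
0,0,0.1,0,0,0,0
0,0,0.1,0,0,0,0
0,0,0.1,0,0,0,0' | python3 inch.py 40; python3 d.py .5473 .204 -.01 -.0776
```

```text
time: 24.15
eef_pos: [0.5475, 0.2041, -0.0078]
tcp_rot: [0.999, -0.039, 0.0, 0.0]
contact_force: [0.8, -0.1, -0.5]
opening: 0.002
finger_force: 0.0
d [-0.0002  0.0001  0.0022] rot [ 0.0004 -0.001   0.    ] pos [ 0.5475  0.2041 -0.0078] phi -0.0776 t 24.15 open 0.002 F [ 0.8 -0.1 -0.5]
```

```bash
for i in 1 2 3 4 5; do echo '0,0,0.05,0,0,0,0
0,0,0.1,0,0,0,0
0,0,0.1,0,0,0,0' | python3 inch.py | sed -n '2p;4p'; done
```

```text
eef_pos: [0.5477, 0.2041, -0.0084]
contact_force: [-3.3, -0.6, 7.4]
eef_pos: [0.5479, 0.2042, -0.0085]
contact_force: [-6.8, -1.8, 17.2]
eef_pos: [0.5482, 0.2042, -0.0086]
contact_force: [-11.2, -3.1, 24.9]
eef_pos: [0.5485, 0.2043, -0.0086]
contact_force: [-15.2, -3.8, 36.7]
eef_pos: [0.5487, 0.2043, -0.0086]
contact_force: [-19.5, -4.4, 45.5]
```

```bash
python3 look.py '[[0.548,0.203],[0.496,0.205],[0.442,0.211],[0.400,0.240]]'
python3 - <<'E'
from h import *
s=cv2.imread("pics/last_scene.png")[200:340,150:330]
cv2.imwrite("pics/left3.png",cv2.resize(s,None,fx=4,fy=4,interpolation=cv2.INTER_CUBIC))
E
```

```text
[[   nan    nan 0.5427 0.2224]
 [   nan    nan    nan    nan]
 [   nan    nan    nan    nan]
 [   nan    nan    nan    nan]]
26.125
```

View pics/left3.png

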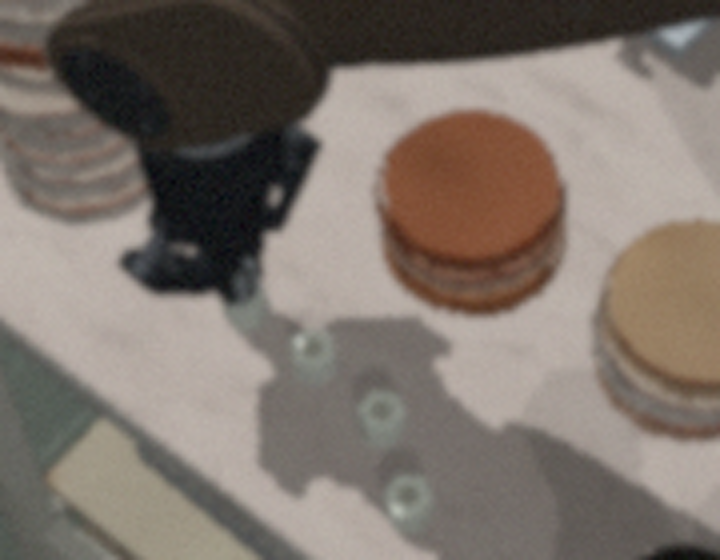

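```bash
echo '0,0,-0.5,0,0,0,0
0,0,-1,0,0,0,0
0,0,-1,0,0,0,0.4
0,0,-1,0,0,0,0.4
0,0,-1,0,0,0,0.4' | python3 inch.py 40; python3 look.py '[[0.548,0.203],[0.496,0.205]]'; python3 d.py .5473 .204 -.01 -.0776
```

```text
time: 26.75
eef_pos: [0.5468, 0.2039, 0.0012]
tcp_rot: [0.999, -0.039, -0.0, 0.0]
contact_force: [-0.1, -0.7, 0.6]
opening: 0.397
finger_force: 0.0
[[   nan    nan 0.5439 0.2027]
 [   nan    nan 0.501  0.2099]]
26.85
d [ 0.0003 -0.0001  0.0115] rot [ 0.0008  0.0003 -0.0001] pos [0.547  0.2039 0.0015] phi -0.0777 t 26.85 open 0.395 F [0.2 0.3 0.4]
```

To row units: 0.0145 m is 0.725, 0.012 m is 0.6.

```bash
echo '0,0,0.3,0,0,0,0.4
0,0,0.6,0,0,0,0.4
0,0,0.725,0,0,0,0.4
0,0,0.725,0,0,0,0.4' | python3 inch.py| sed -n '2p;4p'; for i in 1 2; do echo '0,0,0.1,0,0,0,0.4
0,0,0.15,0,0,0,0.4
0,0,0.15,0,0,0,0.4' | python3 inch.py | sed -n '2p;4p'; done
```

```text
eef_pos: [0.5472, 0.204, -0.0128]
contact_force: [-0.2, -1.2, -0.7]
eef_pos: [0.5475, 0.2041, -0.0153]
contact_force: [-0.2, 0.6, -0.8]
eef_pos: [0.5474, 0.204, -0.0184]
contact_force: [0.0, -0.4, 0.5]
```

No contact, so the finger ends are high. Closing here.

To row units: -0.1 m is -5, -0.08 m is -4.

```bash
echo '0,0,0,0,0,0,0.2
0,0,0,0,0,0,0
0,0,0,0,0,0,0
0,0,0,0,0,0,0
0,0,0,0,0,0,0' | python3 inch.py 40; echo '0,0,0,0,0,0,0
0,0,-1,0,0,0,0
0,0,-2.5,0,0,0,0
0,0,-4,0,0,0,0
0,0,-5,0,0,0,0
0,0,-5,0,0,0,0' | python3 inch.py 40
```

```text
time: 28.72
eef_pos: [0.5477, 0.2041, -0.0181]
tcp_rot: [0.999, -0.039, 0.001, 0.0]
contact_force: [0.4, 0.3, 2.2]
opening: 0.248
finger_force: 39.3
time: 29.48
eef_pos: [0.5488, 0.2044, 0.0842]
tcp_rot: [0.999, -0.039, 0.003, -0.0]
contact_force: [0.0, -0.2, -0.8]
opening: 0.243
finger_force: 39.2
```

```bash
python3 d.py .503 -.1161 .09 -.0776; echo '-1,16.1,-0.3,0,0,0,0
-1,16.1,-0.3,0,0,0,0
-1,16.1,-0.3,0,0,0,0
-1,16.1,-0.3,0,0,0,0
-1,16.1,-0.3,0,0,0,0
-1,16.1,-0.3,0,0,0,0
-1,16.1,-0.3,0,0,0,0
-1,16.1,-0.3,0,0,0,0
-1,16.1,-0.3,0,0,0,0' | python3 inch.py; python3 d.py .503 -.1161 .002 -.0776
```

```text
d [-0.0208  0.3231 -0.0062] rot [-0.0007 -0.0053  0.0001] pos [0.5488 0.2044 0.0842] phi -0.0775 t 29.48 open 0.243 F [ 0.  -0.2 -0.8]
time: 30.6
eef_pos: [0.5025, -0.1138, 0.0875]
tcp_rot: [0.999, -0.038, 0.0, 0.0]
contact_force: [-0.4, 0.0, 0.0]
opening: 0.247
finger_force: 39.3
d [0.0006 0.0022 0.0855] rot [ 0.     -0.0004  0.0024] pos [ 0.5025 -0.1138  0.0875] phi -0.0752 t 30.6 open 0.247 F [-0.4  0.   0. ]
```

```bash
echo '0.03,0.05,2,0,0,0,0
0.03,0.05,3.5,0,0,0,0
0.03,0.05,4.275,0,0,0,0
0.03,0.05,4.275,0,0,0,0
0.03,0.05,4.275,0,0,0,0' | python3 inch.py; python3 d.py .503 -.1161 .002 -.0776
```

```text
time: 31.22
eef_pos: [0.504, -0.1166, 0.0034]
tcp_rot: [0.999, -0.039, 0.001, 0.001]
contact_force: [-0.8, 1.1, -0.4]
opening: 0.244
finger_force: 39.4
d [-0.001  -0.0004  0.0014] rot [ 0.0011 -0.0026  0.0006] pos [ 0.504  -0.1166  0.0034] phi -0.077 t 31.23 open 0.244 F [-0.8  1.1 -0.4]
```

```bash
echo '-0.025,0,0.05,0,0,0,0
-0.025,0,0.05,0,0,0,0.36
-0.025,0,0.05,0,0,0,0.36
-0.025,0,0.05,0,0,0,0.36
-0.025,0,-2,0,0,0,0.36
-0.025,0,-4.25,0,0,0,0.36
-0.025,0,-4.25,0,0,0,0.36' | python3 inch.py; python3 d.py .4955 .2055 .085 -.0776
```

```text
time: 32.1
eef_pos: [0.5057, -0.1178, 0.0919]
tcp_rot: [0.999, -0.039, 0.005, 0.002]
contact_force: [0.1, -0.4, -0.7]
opening: 0.36
finger_force: 0.0
d [-0.0353 -0.3216  0.0054] rot [ 0.0036 -0.0097  0.    ] pos [ 0.5057 -0.1178  0.0919] phi -0.0775 t 32.1 open 0.36 F [ 0.1 -0.4 -0.7]
```

To row units: -0.3205 m is -16.025, -0.0335 m is -1.675.

```bash
echo '-1.675,-16.025,0.05,0,0,0,0.42
-1.675,-16.025,0.05,0,0,0,0.42
-1.675,-16.025,0.05,0,0,0,0.42
-1.675,-16.025,0.05,0,0,0,0.42
-1.675,-16.025,0.05,0,0,0,0.42
-1.675,-16.025,0.05,0,0,0,0.42
-1.675,-16.025,0.05,0,0,0,0.42
-1.675,-16.025,0.05,0,0,0,0.42' | python3 inch.py; python3 look.py '[[0.4955,0.2055],[0.442,0.211],[0.4,0.24]]'; python3 d.py .4955 .2055 -.018 -.0776
```

```text
time: 33.1
eef_pos: [0.4938, 0.2044, 0.0856]
tcp_rot: [0.999, -0.04, -0.0, 0.001]
contact_force: [0.7, -1.1, -0.4]
opening: 0.422
finger_force: 0.0
[[   nan    nan 0.4952 0.2052]
 [   nan    nan 0.4422 0.2113]
 [   nan    nan 0.4032 0.2444]]
33.2
d [ 0.0012 -0.0014  0.1039] rot [ 0.0007 -0.0006 -0.0023] pos [0.4942 0.2043 0.0859] phi -0.0799 t 33.2 open 0.421 F [ 0.2 -0.2 -0.7]
```

Descend, grasp and lift pellet 1.

To row units: 0.1035 m is 5.175, 0.085 m is 4.25.

```bash
echo '0.06,-0.07,2.5,0,0,0,0.42
0.06,-0.07,4.25,0,0,0,0.42
0.06,-0.07,5.175,0,0,0,0.42
0.06,-0.07,5.175,0,0,0,0.42
0.06,-0.07,5.175,0,0,0,0.42
0.06,-0.07,5.175,0,0,0,0.2
0.06,-0.07,5.175,0,0,0,0
0.06,-0.07,5.175,0,0,0,0
0.06,-0.07,5.175,0,0,0,0
0.06,-0.07,5.175,0,0,0,0' | python3 inch.py 40;  echo '0,0,-1,0,0,0,0
0,0,-3,0,0,0,0
0,0,-5.25,0,0,0,0
0,0,-5.25,0,0,0,0' | python3 inch.py 40;  python3 d.py .4991 -.1659 .085 -.0776
```

```text
time: 34.45
eef_pos: [0.4971, 0.2073, -0.0153]
tcp_rot: [0.999, -0.039, 0.002, -0.0]
contact_force: [-0.5, -0.5, 5.3]
opening: 0.25
finger_force: 39.1
time: 34.95
eef_pos: [0.4986, 0.2079, 0.0925]
tcp_rot: [0.999, -0.039, 0.005, -0.001]
contact_force: [0.6, 0.2, 0.2]
opening: 0.251
finger_force: 39.2
d [0.0293 0.3727 0.0069] rot [-0.0025 -0.0105  0.0002] pos [0.4986 0.2079 0.0925] phi -0.0774 t 34.95 open 0.251 F [0.6 0.2 0.2]
```

To row units: 0.372 m is 18.6, 0.0275 m is 1.375.

```bash
echo '1.375,18.6,0.25,0,0,0,0
1.375,18.6,0.25,0,0,0,0
1.375,18.6,0.25,0,0,0,0
1.375,18.6,0.25,0,0,0,0
1.375,18.6,0.25,0,0,0,0
1.375,18.6,0.25,0,0,0,0
1.375,18.6,0.25,0,0,0,0
1.375,18.6,0.25,0,0,0,0
1.375,18.6,0.25,0,0,0,0' | python3 inch.py; python3 d.py .4991 -.1659 .003 -.0776
```

```text
time: 36.08
eef_pos: [0.4934, -0.1643, 0.0821]
tcp_rot: [0.999, -0.038, -0.0, -0.0]
contact_force: [0.5, 0.1, 0.0]
opening: 0.254
finger_force: 39.3
d [0.0058 0.0012 0.0791] rot [-0.0005  0.0004  0.0019] pos [ 0.4934 -0.1643  0.0821] phi -0.0757 t 36.08 open 0.254 F [0.5 0.1 0. ]
```

```bash
echo '0.225,0.05,1,0,0,0,0
0.225,0.05,2,0,0,0,0
0.225,0.05,2.5,0,0,0,0
0.225,0.05,2.5,0,0,0,0' | python3 inch.py; python3 d.py .4991 -.1659 .003 -.0776
```

```text
time: 36.58
eef_pos: [0.4978, -0.1661, 0.0321]
tcp_rot: [0.999, -0.038, -0.0, -0.0]
contact_force: [0.7, 0.4, 0.3]
opening: 0.25
finger_force: 39.3
d [ 0.0013 -0.0003  0.0291] rot [-0.0004  0.0007  0.0014] pos [ 0.4978 -0.1661  0.0321] phi -0.0762 t 36.58 open 0.25 F [0.7 0.4 0.3]
```

Good. Lower, release, rise, and head to pellet 2 at (0.4425, 0.2115).

To row units: -0.055 m is -2.75, 0.0285 m is 1.425.

```bash
echo '0.05,0,0.75,0,0,0,0
0.05,0,1.425,0,0,0,0
0.05,0,1.425,0,0,0,0
0.05,0,1.425,0,0,0,0
0.05,0,1.425,0,0,0,0.36
0.05,0,1.425,0,0,0,0.36
0.05,0,1.425,0,0,0,0.36
0.05,0,-1,0,0,0,0.36
0.05,0,-2.75,0,0,0,0.36
0.05,0,-2.75,0,0,0,0.36' | python3 inch.py;  echo '0,0,0,0,0,0,0.36' | python3 inch.py; python3 d.py .4425 .2115 .085 -.0776
```

```text
time: 37.83
eef_pos: [0.5018, -0.1688, 0.0917]
tcp_rot: [0.999, -0.039, 0.004, 0.002]
contact_force: [0.2, -0.9, 0.0]
opening: 0.36
finger_force: 0.0
time: 37.95
eef_pos: [0.4987, -0.1671, 0.0872]
tcp_rot: [0.999, -0.039, 0.0, -0.0]
contact_force: [-0.2, 0.7, -0.3]
opening: 0.358
finger_force: 0.0
d [-0.0854 -0.3731  0.0022] rot [-0.     -0.0001 -0.    ] pos [ 0.4987 -0.1671  0.0872] phi -0.0776 t 37.95 open 0.358 F [-0.2  0.7 -0.3]
```

To row units: -0.373 m is -18.65, -0.0854 m is -4.27.

```bash
echo '-4.27,-18.65,0.1,0,0,0,0.42
-4.27,-18.65,0.1,0,0,0,0.42
-4.27,-18.65,0.1,0,0,0,0.42
-4.27,-18.65,0.1,0,0,0,0.42
-4.27,-18.65,0.1,0,0,0,0.42
-4.27,-18.65,0.1,0,0,0,0.42
-4.27,-18.65,0.1,0,0,0,0.42
-4.27,-18.65,0.1,0,0,0,0.42
-4.27,-18.65,0.1,0,0,0,0.42
-4.27,-18.65,0.1,0,0,0,0.42' | python3 inch.py; python3 look.py '[[0.442,0.211],[0.4,0.24]]'; python3 d.py .4425 .2115 -.018 -.0776
```

```text
time: 39.2
eef_pos: [0.4433, 0.2098, 0.0854]
tcp_rot: [0.999, -0.04, 0.0, 0.0]
contact_force: [-0.1, 0.7, 0.2]
opening: 0.415
finger_force: 0.0
[[   nan    nan 0.4423 0.2115]
 [   nan    nan 0.4006 0.2397]]
39.3
d [-0.0011 -0.0014  0.1036] rot [ 0.0005 -0.001  -0.002 ] pos [0.4434 0.2101 0.0856] phi -0.0796 t 39.3 open 0.42 F [-0.1  1.2 -0.1]
```

```bash
echo '-0.055,-0.07,2.5,0,0,0,0.42
-0.055,-0.07,4.25,0,0,0,0.42
-0.055,-0.07,5.175,0,0,0,0.42
-0.055,-0.07,5.175,0,0,0,0.42
-0.055,-0.07,5.175,0,0,0,0.42
-0.055,-0.07,5.175,0,0,0,0.2
-0.055,-0.07,5.175,0,0,0,0
-0.055,-0.07,5.175,0,0,0,0
-0.055,-0.07,5.175,0,0,0,0
-0.055,-0.07,5.175,0,0,0,0' | python3 inch.py 40;  echo '0,0,-1,0,0,0,0
0,0,-3,0,0,0,0
0,0,-5.25,0,0,0,0
0,0,-5.25,0,0,0,0
0,0,-5.25,0,0,0,0
0,0,-5.25,0,0,0,0' | python3 inch.py 40;  python3 d.py .4952 -.2158 .085 -.0776
```

```text
time: 40.55
eef_pos: [0.4435, 0.2127, -0.0163]
tcp_rot: [0.999, -0.039, 0.002, 0.0]
contact_force: [-0.9, -0.9, 6.0]
opening: 0.257
finger_force: 39.2
time: 41.3
eef_pos: [0.4406, 0.2122, 0.0853]
tcp_rot: [0.999, -0.039, -0.001, 0.001]
contact_force: [-0.2, -0.3, -0.1]
opening: 0.255
finger_force: 39.2
d [0.0877 0.4225 0.0007] rot [ 0.0015  0.0024 -0.0001] pos [0.4406 0.2122 0.0853] phi -0.0777 t 41.3 open 0.255 F [-0.2 -0.3 -0.1]
```

To row units: 0.4225 m is 21.125, 0.0877 m is 4.385.

```bash
echo '4.385,21.125,0,0,0,0,0
4.385,21.125,0,0,0,0,0
4.385,21.125,0,0,0,0,0
4.385,21.125,0,0,0,0,0
4.385,21.125,0,0,0,0,0
4.385,21.125,0,0,0,0,0
4.385,21.125,0,0,0,0,0
4.385,21.125,0,0,0,0,0
4.385,21.125,0,0,0,0,0
4.385,21.125,0,0,0,0,0' | python3 inch.py; echo '0,0,1,0,0,0,0
0,0,2,0,0,0,0
0,0,2.5,0,0,0,0
0,0,2.5,0,0,0,0' | python3 inch.py; python3 d.py .4952 -.2158 .003 -.0776
```

```text
time: 42.55
eef_pos: [0.4961, -0.2137, 0.0864]
tcp_rot: [0.999, -0.038, -0.0, -0.0]
contact_force: [0.3, -0.2, -1.2]
opening: 0.258
finger_force: 39.3
time: 43.05
eef_pos: [0.4963, -0.2143, 0.0366]
tcp_rot: [0.999, -0.038, -0.0, -0.0]
contact_force: [0.7, -0.4, -0.6]
opening: 0.256
finger_force: 39.3
d [-0.0009  0.0016  0.0336] rot [-0.0006  0.0006  0.0012] pos [ 0.4963 -0.2143  0.0366] phi -0.0764 t 43.05 open 0.256 F [ 0.7 -0.4 -0.6]
```

The manual's scale: shifts go in units of 20 mm and turns go in units of 0.05 rad. Converting my numbers, -0.05 m is -2.5, 0.033 m is 1.65.

```bash
echo '-0.045,0.05,0.9,0,0,0,0
-0.045,0.05,1.65,0,0,0,0
-0.045,0.05,1.65,0,0,0,0
-0.045,0.05,1.65,0,0,0,0
-0.045,0.05,1.65,0,0,0,0.36
-0.045,0.05,1.65,0,0,0,0.36
-0.045,0.05,1.65,0,0,0,0.36
-0.045,0.05,-1,0,0,0,0.36
-0.045,0.05,-2.5,0,0,0,0.36
-0.045,0.05,-2.5,0,0,0,0.36' | python3 inch.py;  echo '0,0,0,0,0,0,0.36
0,0,0,0,0,0,0.36' | python3 inch.py; python3 d.py .401 .240 .085 -.0776
```

```text
time: 44.3
eef_pos: [0.4979, -0.2178, 0.0908]
tcp_rot: [0.999, -0.039, 0.004, 0.002]
contact_force: [-0.3, -0.7, -0.3]
opening: 0.36
finger_force: 0.0
time: 44.55
eef_pos: [0.4946, -0.2156, 0.0855]
tcp_rot: [0.999, -0.039, -0.001, -0.001]
contact_force: [0.8, -0.4, -0.2]
opening: 0.364
finger_force: 0.0
d [-0.1287 -0.447   0.0013] rot [-0.0013  0.002  -0.0001] pos [ 0.4946 -0.2156  0.0855] phi -0.0777 t 44.55 open 0.364 F [ 0.8 -0.4 -0.2]
```

To row units: -0.447 m is -22.35, -0.1287 m is -6.435.

```bash
echo '-6.435,-22.35,0,0,0,0,0.42
-6.435,-22.35,0,0,0,0,0.42
-6.435,-22.35,0,0,0,0,0.42
-6.435,-22.35,0,0,0,0,0.42
-6.435,-22.35,0,0,0,0,0.42
-6.435,-22.35,0,0,0,0,0.42
-6.435,-22.35,0,0,0,0,0.42
-6.435,-22.35,0,0,0,0,0.42
-6.435,-22.35,0,0,0,0,0.42
-6.435,-22.35,0,0,0,0,0.42' | python3 inch.py; echo '0,0,0,0,0,0,0.42' | python3 inch.py >/dev/null; python3 look.py '[[0.4,0.24]]'; python3 d.py .401 .240 -.018 -.0776
```

```text
time: 45.8
eef_pos: [0.4017, 0.2385, 0.0862]
tcp_rot: [0.999, -0.039, -0.0, 0.001]
contact_force: [-0.6, 0.0, 0.5]
opening: 0.417
finger_force: 0.0
[[   nan    nan 0.4007 0.2398]]
46.025
d [-0.0016 -0.0017  0.1049] rot [ 0.0006 -0.0008 -0.002 ] pos [0.4024 0.2383 0.0869] phi -0.0796 t 46.02 open 0.417 F [ 0.2 -0.2  0.2]
```

```bash
echo '-0.065,-0.08,2.5,0,0,0,0.42
-0.065,-0.08,4.25,0,0,0,0.42
-0.065,-0.08,5.175,0,0,0,0.42
-0.065,-0.08,5.175,0,0,0,0.42
-0.065,-0.08,5.175,0,0,0,0.42
-0.065,-0.08,5.175,0,0,0,0.2
-0.065,-0.08,5.175,0,0,0,0
-0.065,-0.08,5.175,0,0,0,0
-0.065,-0.08,5.175,0,0,0,0
-0.065,-0.08,5.175,0,0,0,0' | python3 inch.py 40;  echo '0,0,-1,0,0,0,0
0,0,-3,0,0,0,0
0,0,-5.25,0,0,0,0
0,0,-5.25,0,0,0,0
0,0,-5.25,0,0,0,0
0,0,-5.25,0,0,0,0' | python3 inch.py 40;  python3 d.py .4651 -.1131 .085 -.0776
```

```text
time: 47.28
eef_pos: [0.4024, 0.2412, -0.0149]
tcp_rot: [0.999, -0.039, 0.002, 0.0]
contact_force: [-0.3, -2.4, 7.1]
opening: 0.255
finger_force: 39.1
time: 48.02
eef_pos: [0.3995, 0.2405, 0.0868]
tcp_rot: [0.999, -0.039, -0.001, 0.001]
contact_force: [0.3, -0.3, -0.1]
opening: 0.249
finger_force: 39.2
d [0.0928 0.3474 0.0022] rot [ 0.0018  0.0022 -0.    ] pos [0.3995 0.2405 0.0868] phi -0.0776 t 48.02 open 0.249 F [ 0.3 -0.3 -0.1]
```

To row units: 0.3474 m is 17.37, 0.0928 m is 4.64.

```bash
echo '4.64,17.37,0,0,0,0,0
4.64,17.37,0,0,0,0,0
4.64,17.37,0,0,0,0,0
4.64,17.37,0,0,0,0,0
4.64,17.37,0,0,0,0,0
4.64,17.37,0,0,0,0,0
4.64,17.37,0,0,0,0,0
4.64,17.37,0,0,0,0,0
4.64,17.37,0,0,0,0,0' | python3 inch.py; echo '0,0,1,0,0,0,0
0,0,2,0,0,0,0
0,0,2.5,0,0,0,0
0,0,2.5,0,0,0,0' | python3 inch.py; python3 d.py .4651 -.1131 .003 -.0776
```

```text
time: 49.15
eef_pos: [0.4658, -0.1111, 0.088]
tcp_rot: [0.999, -0.038, -0.0, -0.0]
contact_force: [0.3, -0.1, -0.5]
opening: 0.25
finger_force: 39.3
time: 49.65
eef_pos: [0.4659, -0.1116, 0.0381]
tcp_rot: [0.999, -0.038, -0.0, -0.0]
contact_force: [0.0, 0.2, -0.3]
opening: 0.251
finger_force: 39.3
d [-0.0007  0.0015  0.0351] rot [-0.0003  0.0007  0.0012] pos [ 0.4659 -0.1116  0.0381] phi -0.0764 t 49.65 open 0.251 F [ 0.   0.2 -0.3]
```

To row units: -0.05 m is -2.5, 0.0345 m is 1.725.

```bash
echo '-0.035,0.05,0.9,0,0,0,0
-0.035,0.05,1.725,0,0,0,0
-0.035,0.05,1.725,0,0,0,0
-0.035,0.05,1.725,0,0,0,0
-0.035,0.05,1.725,0,0,0,0.36
-0.035,0.05,1.725,0,0,0,0.36
-0.035,0.05,1.725,0,0,0,0.36
-0.035,0.05,-1,0,0,0,0.36
-0.035,0.05,-2.5,0,0,0,0.36
-0.035,0.05,-2.5,0,0,0,0.36' | python3 inch.py;  echo '0,-3,0,0,0,0,0.36
0,-6,0,0,0,0,0.36
0,-6,0,0,0,0,0.36
0,-6,0,0,0,0,0.36' | python3 inch.py; python3 look.py '[[0.6344,-0.192],[0.6275,-0.263]]'
python3 - <<'E'
from h import *
t=cv2.imread("pics/last_top.png")[140:280,255:365]; s=cv2.imread("pics/last_scene.png")[110:250,240:385]
im=np.hstack([cv2.resize(a,None,fx=k,fy=k,interpolation=cv2.INTER_CUBIC) for a,k in((t,3),(s,3))]); print(im.shape); cv2.imwrite("pics/mid.png",im)
print(back("top",(280,165),.07))
E
```

```text
time: 50.9
eef_pos: [0.4679, -0.1146, 0.0919]
tcp_rot: [0.999, -0.039, 0.004, 0.002]
contact_force: [0.5, -0.3, -0.6]
opening: 0.359
finger_force: 0.0
time: 51.4
eef_pos: [0.4742, 0.0063, 0.0875]
tcp_rot: [0.999, -0.038, -0.001, 0.0]
contact_force: [0.1, 0.2, 0.3]
opening: 0.36
finger_force: 0.0
[[ 0.6314 -0.191      nan     nan]
 [ 0.6233 -0.2613     nan     nan]]
51.5
(420, 765, 3)
[ 0.62862716 -0.07795482  0.07      ]
```

View pics/mid.png

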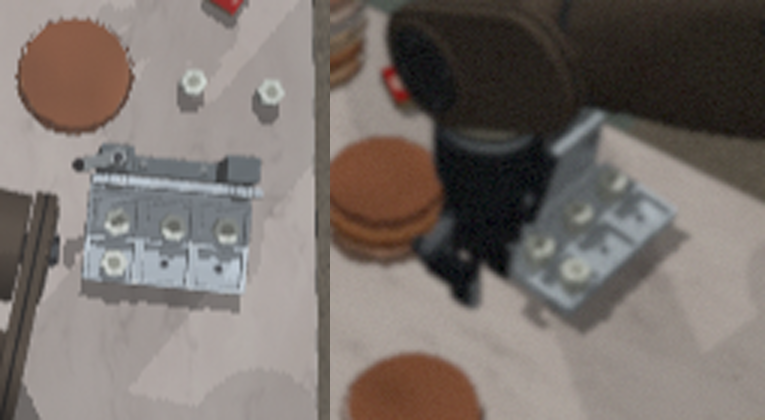

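The mid picture shows four pellets sitting down in the wells, and two more on the table at (194,82) and (271,92) in the crop.

```bash
python3 - <<'E'
from h import *
for p in((193.5,81),(270.5,91)): print(back("top",(np.array(p)+.5)/3-.5+[255,140],.018))
im=cv2.imread("pics/last_top.png")[:,:,::-1]
for u,v in((319,167),(345,170)):
    a=im[v-6:v+7,u-6:u+7].astype(int).min(2); m=(a>a.max()-45); yy,xx=np.nonzero(m); c=(xx.mean()+u-6,yy.mean()+v-6); print(m.sum(),c,back("top",c,.018)[:2])
s0=cv2.imread("pics/scene0.png")[:,:,::-1]
for P in((.634,-.192,.02),(.626,-.262,.02)):
    u,v=np.round(proj("scene",P)[0]).astype(int)
    a=s0[v-6:v+7,u-6:u+7].astype(int).min(2); m=(a>a.max()-45); yy,xx=np.nonzero(m); c=(xx.mean()+u-6,yy.mean()+v-6); print(m.sum(),c,back("scene",c,.018)[:2])
E
python3 d.py .634 -.192 .085 -1.125
```

```text
[ 0.63227364 -0.18935437  0.018     ]
[ 0.62320288 -0.26091391  0.018     ]
50 (np.float64(320.1), np.float64(166.74)) [ 0.63207858 -0.19196162]
52 (np.float64(345.21153846153845), np.float64(169.6346153846154)) [ 0.62423856 -0.26197727]
141 (np.float64(283.9929078014184), np.float64(154.95744680851064)) [ 0.63812837 -0.19625282]
126 (np.float64(300.1746031746032), np.float64(142.3015873015873)) [ 0.63180707 -0.26412761]
d [0.1744 0.1841 0.0031] rot [ 6.000e-04 -1.000e-04  1.046e+00] pos [0.4746 0.0053 0.088 ] phi -0.079 t 51.5 open 0.361 F [-0.4 -0.5  0.1]
```

To row units: 0.183 m is 9.15, 0.174 m is 8.7, 1.046 rad is 20.92.

```bash
echo '1,1,-0.75,0,0,3.6,0.45
8.7,9.15,-0.75,0,0,7.2,0.45
8.7,9.15,-0.75,0,0,10.8,0.45
8.7,9.15,-0.75,0,0,14.4,0.45
8.7,9.15,-0.75,0,0,18,0.45
8.7,9.15,-0.75,0,0,20.92,0.45
8.7,9.15,-0.75,0,0,20.92,0.45
8.7,9.15,-0.75,0,0,20.92,0.45
8.7,9.15,-0.75,0,0,20.92,0.45' | python3 inch.py; python3 d.py .6335 -.191 -.0165 -1.125
```

```text
time: 52.62
eef_pos: [0.634, -0.1897, 0.104]
tcp_rot: [0.847, -0.532, 0.0, -0.0]
contact_force: [1.3, -0.4, -0.5]
opening: 0.447
finger_force: 0.0
d [0.0008 0.001  0.1205] rot [-0.0006 -0.0008  0.0025] pos [ 0.634  -0.1897  0.104 ] phi -1.1225 t 52.62 open 0.447 F [ 1.3 -0.4 -0.5]
```

To row units: 0.112 m is 5.6, 0.105 m is 5.25.

```bash
echo '0.04,0.05,2.5,0,0,0,0.45
0.04,0.05,4.5,0,0,0,0.45
0.04,0.05,5.25,0,0,0,0.45
0.04,0.05,5.6,0,0,0,0.45
0.04,0.05,5.6,0,0,0,0.45' | python3 inch.py|sed -n '2p;4p'; echo '0,0,0.2,0,0,0,0.45
0,0,0.4,0,0,0,0.45
0,0,0.4,0,0,0,0.2
0,0,0.4,0,0,0,0
0,0,0.4,0,0,0,0
0,0,0.4,0,0,0,0
0,0,0.4,0,0,0,0' | python3 inch.py 40; echo '0,0,-1,0,0,0,0
0,0,-3,0,0,0,0
0,0,-6,0,0,0,0
0,0,-6,0,0,0,0
0,0,-6,0,0,0,0
0,0,-6,0,0,0,0' | python3 inch.py 40;  python3 d.py .4612 -.163 .095 -.0776
```

```text
eef_pos: [0.6347, -0.1913, -0.0068]
contact_force: [-0.7, -0.0, -0.4]
time: 54.12
eef_pos: [0.634, -0.1911, -0.0158]
tcp_rot: [0.846, -0.533, 0.001, -0.0]
contact_force: [1.0, -0.5, 2.0]
opening: 0.258
finger_force: 39.3
time: 54.88
eef_pos: [0.6324, -0.1904, 0.1021]
tcp_rot: [0.846, -0.533, -0.001, 0.0]
contact_force: [-0.3, -0.2, -0.6]
opening: 0.253
finger_force: 39.2
d [-0.0987  0.1425  0.0075] rot [ 5.000e-04  2.600e-03 -1.046e+00] pos [ 0.6324 -0.1904  0.1021] phi -1.1236 t 54.88 open 0.253 F [-0.3 -0.2 -0.6]
```

To row units: 0.1425 m is 7.125, -0.0987 m is -4.935, -1.046 rad is -20.92.

```bash
echo '-4.935,7.125,0,0,0,-3.6,0
-4.935,7.125,0,0,0,-7.2,0
-4.935,7.125,0,0,0,-10.8,0
-4.935,7.125,0,0,0,-14.4,0
-4.935,7.125,0,0,0,-18,0
-4.935,7.125,0,0,0,-20.92,0
-4.935,7.125,0,0,0,-20.92,0
-4.935,7.125,0,0,0,-20.92,0' | python3 inch.py; echo '0,0,1.5,0,0,0,0
0,0,2.5,0,0,0,0
0,0,3.25,0,0,0,0
0,0,3.25,0,0,0,0' | python3 inch.py; python3 d.py .4612 -.163 .003 -.0776
```

```text
time: 55.88
eef_pos: [0.4621, -0.1633, 0.103]
tcp_rot: [0.999, -0.04, -0.0, -0.0]
contact_force: [0.8, -0.3, 0.6]
opening: 0.257
finger_force: 39.3
time: 56.38
eef_pos: [0.4617, -0.1631, 0.0375]
tcp_rot: [0.999, -0.039, -0.001, -0.001]
contact_force: [0.4, 0.4, 0.1]
opening: 0.252
finger_force: 39.3
d [-0.0004  0.      0.0345] rot [-0.001   0.0018 -0.0006] pos [ 0.4617 -0.1631  0.0375] phi -0.0782 t 56.38 open 0.252 F [0.4 0.4 0.1]
```

To row units: -0.065 m is -3.25, 0.034 m is 1.7.

```bash
echo '0,0,0.9,0,0,0,0
0,0,1.7,0,0,0,0
0,0,1.7,0,0,0,0
0,0,1.7,0,0,0,0
0,0,1.7,0,0,0,0.36
0,0,1.7,0,0,0,0.36
0,0,1.7,0,0,0,0.36
0,0,-1,0,0,0,0.36
0,0,-3.25,0,0,0,0.36
0,0,-3.25,0,0,0,0.36' | python3 inch.py;  echo '0,0,0,0,0,0,0.36
0,0,0,0,0,0,0.36' | python3 inch.py; python3 d.py .625 -.262 .10 -1.125
```

```text
time: 57.62
eef_pos: [0.4656, -0.1654, 0.1086]
tcp_rot: [0.999, -0.039, 0.005, 0.003]
contact_force: [0.5, -0.8, -0.1]
opening: 0.362
finger_force: 0.0
time: 57.88
eef_pos: [0.4614, -0.1629, 0.102]
tcp_rot: [0.999, -0.039, -0.001, -0.001]
contact_force: [0.3, -0.4, -0.2]
opening: 0.357
finger_force: 0.0
d [0.1708 0.0861 0.0016] rot [0.     0.0025 1.0473] pos [ 0.4614 -0.1629  0.102 ] phi -0.0776 t 57.88 open 0.357 F [ 0.3 -0.4 -0.2]
```

```bash
echo '8.54,4.305,0,0,0,3.6,0.45
8.54,4.305,0,0,0,7.2,0.45
8.54,4.305,0,0,0,10.8,0.45
8.54,4.305,0,0,0,14.4,0.45
8.54,4.305,0,0,0,18,0.45
8.54,4.305,0,0,0,20.94,0.45
8.54,4.305,0,0,0,20.94,0.45
8.54,4.305,0,0,0,20.94,0.45' | python3 inch.py; echo '0,0,2.5,0,0,0,0.45
0,0,4.5,0,0,0,0.45
0,0,5.25,0,0,0,0.45
0,0,5.45,0,0,0,0.45
0,0,5.45,0,0,0,0.45' | python3 inch.py|sed -n '2p;4p'; python3 d.py .625 -.262 -.016 -1.125
```

```text
time: 58.88
eef_pos: [0.6257, -0.2624, 0.1029]
tcp_rot: [0.847, -0.532, -0.0, -0.0]
contact_force: [0.1, 0.1, -0.1]
opening: 0.45
finger_force: 0.0
eef_pos: [0.6274, -0.2634, -0.0033]
contact_force: [0.0, 0.6, 0.8]
d [-0.0024  0.0016  0.0127] rot [-0.0022 -0.0032  0.0007] pos [ 0.6274 -0.2634 -0.0033] phi -1.1243 t 59.5 open 0.451 F [0.  0.6 0.8]
```

To row units: 0.0095 m is 0.475, 0.005 m is 0.25.

```bash
echo '-0.05,0.025,0.25,0,0,0,0.45
-0.05,0.025,0.475,0,0,0,0.45
-0.05,0.025,0.475,0,0,0,0.2
-0.05,0.025,0.475,0,0,0,0
-0.05,0.025,0.475,0,0,0,0
-0.05,0.025,0.475,0,0,0,0
-0.05,0.025,0.475,0,0,0,0' | python3 inch.py 40; echo '0,0,-1,0,0,0,0
0,0,-3,0,0,0,0
0,0,-6,0,0,0,0
0,0,-6,0,0,0,0
0,0,-6,0,0,0,0
0,0,-6,0,0,0,0' | python3 inch.py 40;  python3 d.py .4574 -.2128 .10 -.0776
```

```text
time: 60.38
eef_pos: [0.6255, -0.2621, -0.0144]
tcp_rot: [0.846, -0.533, 0.001, -0.0]
contact_force: [-0.5, -0.5, 0.6]
opening: 0.254
finger_force: 39.2
time: 61.12
eef_pos: [0.6241, -0.2613, 0.1037]
tcp_rot: [0.846, -0.533, -0.001, -0.0]
contact_force: [0.5, 0.9, -0.8]
opening: 0.252
finger_force: 39.2
d [-0.1157  0.1295  0.0041] rot [ 0.      0.0025 -1.047 ] pos [ 0.6241 -0.2613  0.1037] phi -1.1246 t 61.12 open 0.252 F [ 0.5  0.9 -0.8]
```

To row units: 0.1295 m is 6.475, -0.1157 m is -5.785, -1.047 rad is -20.94.

```bash
echo '-5.785,6.475,0,0,0,-3.6,0
-5.785,6.475,0,0,0,-7.2,0
-5.785,6.475,0,0,0,-10.8,0
-5.785,6.475,0,0,0,-14.4,0
-5.785,6.475,0,0,0,-18,0
-5.785,6.475,0,0,0,-20.94,0
-5.785,6.475,0,0,0,-20.94,0
-5.785,6.475,0,0,0,-20.94,0' | python3 inch.py; echo '0,0,1.5,0,0,0,0
0,0,2.5,0,0,0,0
0,0,3.25,0,0,0,0
0,0,3.25,0,0,0,0' | python3 inch.py; python3 d.py .4574 -.2128 .004 -.0776
```

```text
time: 62.12
eef_pos: [0.4581, -0.2132, 0.1045]
tcp_rot: [0.999, -0.04, -0.0, -0.0]
contact_force: [0.5, -0.2, -0.6]
opening: 0.251
finger_force: 39.3
time: 62.62
eef_pos: [0.4577, -0.2129, 0.039]
tcp_rot: [0.999, -0.039, -0.001, -0.001]
contact_force: [0.1, 0.3, 0.1]
opening: 0.253
finger_force: 39.3
d [-0.0003 -0.      0.035 ] rot [-0.0012  0.0017 -0.0007] pos [ 0.4577 -0.2129  0.039 ] phi -0.0783 t 62.62 open 0.253 F [0.1 0.3 0.1]
```

To row units: -0.075 m is -3.75, 0.0345 m is 1.725.

```bash
echo '0,0,0.9,0,0,0,0
0,0,1.725,0,0,0,0
0,0,1.725,0,0,0,0
0,0,1.725,0,0,0,0
0,0,1.725,0,0,0,0.36
0,0,1.725,0,0,0,0.36
0,0,1.725,0,0,0,0.36
0,0,-1,0,0,0,0.36
0,0,-3.75,0,0,0,0.36
0,0,-3.75,0,0,0,0.36' | python3 inch.py;  echo '-2.5,-1.5,-5,0,0,0,0.36
-2.5,-9,-5,0,0,0,0.36
-2.5,-9,-5,0,0,0,0.36
-2.5,-9,-5,0,0,0,0.36
-2.5,-9,-5,0,0,0,0.36' | python3 inch.py
python3 - <<'E'
from h import *; from plant import ctrl
im=ctrl.read_camera("top")["pixels"]; cv2.imwrite("pics/top_c.png",im[:,:,::-1]); sc=ctrl.read_camera("scene")["pixels"]; cv2.imwrite("pics/scene_c.png",sc[:,:,::-1])
old=cv2.imread("pics/last_top.png")[:,:,::-1]; t0=cv2.imread("pics/top0.png")[:,:,::-1]
W=pose(.5385,-.169,-.0776,WELLS+[-.0015,0,.032])
for w in W:
    u,v=np.round(proj("top",w)[0]).astype(int); a=im[v-9:v+10,u-9:u+10].astype(float).min(2); 
    m=a>a.max()-25; yy,xx=np.nonzero(m); print("well",(u,v),"max",a.max(),m.sum(),"centroid off px",(xx.mean()-9).round(1),(yy.mean()-9).round(1))
# pin: dark blob near first seen
for n,i in(("t0",t0),("now",im)):
    a=i[187:203,272:290].astype(int).max(2); print(n); yy,xx=np.nonzero(a<60); print(len(xx),(xx.mean()+272,yy.mean()+187) if len(xx) else None); 
    if len(xx): print(back("top",(xx.mean()+272,yy.mean()+187),.1))
for g in[(.634,-.191),(.625,-.262),(.548,.204),(.496,.205),(.4425,.211),(.401,.24)]:
    u,v=np.round(proj("top",[*g,.018])[0]).astype(int); print(g,im[v-3:v+4,u-3:u+4].min(2).max())
E
python3 d.py .5459 -.079 .12 -.0776
```

```text
time: 63.88
eef_pos: [0.462, -0.216, 0.1213]
tcp_rot: [0.999, -0.039, 0.005, 0.004]
contact_force: [-0.0, -0.1, -0.2]
opening: 0.365
finger_force: 0.0
time: 64.5
eef_pos: [0.4224, -0.0278, 0.2154]
tcp_rot: [0.999, -0.036, 0.001, 0.0]
contact_force: [0.2, 0.2, -0.3]
opening: 0.357
finger_force: 0.0
well (np.int64(293), np.int64(212)) max 207.0 16 centroid off px -1.4 4.7
well (np.int64(312), np.int64(214)) max 200.0 10 centroid off px 0.6 4.5
well (np.int64(330), np.int64(215)) max 190.0 15 centroid off px 1.9 5.5
well (np.int64(292), np.int64(226)) max 201.0 60 centroid off px -1.3 -0.2
well (np.int64(311), np.int64(228)) max 206.0 24 centroid off px 0.6 0.5
well (np.int64(329), np.int64(229)) max 201.0 37 centroid off px 1.4 0.6
t0
4 (np.float64(280.5), np.float64(194.5))
[ 0.54638544 -0.07849147  0.1       ]
now
3 (np.float64(280.3333333333333), np.float64(194.33333333333334))
[ 0.5468195  -0.07805552  0.1       ]
(0.634, -0.191) 161
(0.625, -0.262) 162
(0.548, 0.204) 166
(0.496, 0.205) 168
(0.4425, 0.211) 168
(0.401, 0.24) 163
d [0.1271 0.0395 0.0944] rot [0.0007 0.0001 0.0013] pos [ 0.4222 -0.0299  0.2143] phi -0.0763 t 64.6 open 0.359 F [-0.1  0.3 -0.4]
```

```bash
echo '6.375,1.965,0,0,0,0,0.4
6.375,1.965,2,0,0,0,0.4
6.375,1.965,4.7,0,0,0,0.4
6.375,1.965,5.5,0,0,0,0.4
6.375,1.965,6.5,0,0,0,0.4
6.375,1.965,6.5,0,0,0,0.4
6.375,1.965,6.5,0,0,0,0.4' | python3 inch.py; python3 d.py .5463 -.0787 .066 -.0776
```

```text
time: 65.47
eef_pos: [0.5472, -0.0798, 0.0868]
tcp_rot: [0.999, -0.039, 0.001, 0.001]
contact_force: [0.2, -0.6, 0.6]
opening: 0.401
finger_force: 0.0
d [-0.0011 -0.001   0.0208] rot [ 0.001  -0.0029 -0.0005] pos [ 0.5472 -0.0798  0.0868] phi -0.0781 t 65.47 open 0.401 F [ 0.2 -0.6  0.6]
```

To row units: 0.018 m is 0.9, 0.014 m is 0.7.

```bash
echo '0,-0.05,0.4,0,0,0,0.4
0,-0.05,0.7,0,0,0,0.4
0,-0.05,0.9,0,0,0,0.4
0,-0.05,0.9,0,0,0,0.4' | python3 inch.py|sed -n '2p;4p'; echo '0,0,0,0,0,0,0.2
0,0,0,0,0,0,0
0,0,0,0,0,0,0
0,0,0,0,0,0,0
0,0,0,0,0,0,0' | python3 inch.py 20;python3 d.py .5463 -.0787 .066 -.0776
```

```text
eef_pos: [0.5465, -0.0781, 0.0668]
contact_force: [-0.0, -0.2, -0.6]
time: 66.6
eef_pos: [0.547, -0.0784, 0.0676]
tcp_rot: [0.999, -0.039, 0.001, 0.0]
contact_force: [0.1, 0.3, 0.7]
opening: 0.093
finger_force: 19.6
d [-0.0007  0.0004  0.0016] rot [ 0.0007 -0.0015 -0.    ] pos [ 0.547  -0.0784  0.0676] phi -0.0776 t 66.6 open 0.093 F [0.1 0.3 0.7]
```

```bash
echo '-0.15,0.05,0,0,0,0,0
-0.29,0.125,0,0,0,0,0
-0.44,0.225,0,0,0,0,0
-0.585,0.33,0,0,0,0,0
-0.715,0.45,0,0,0,0,0
-0.835,0.585,0,0,0,0,0
-0.835,0.585,0,0,0,0,0' | python3 inch.py 20; echo '-0.1,0.15,0,0,0,0,0
-0.195,0.305,0,0,0,0,0
-0.265,0.475,0,0,0,0,0
-0.325,0.64,0,0,0,0,0
-0.38,0.905,0,0,0,0,0
-0.39,1.12,0,0,0,0,0
-0.39,1.12,0,0,0,0,0
-0.39,1.12,0,0,0,0,0' | python3 inch.py; python3 d.py .5247 -.1113 .066 -.0776
```

```text
time: 67.47
eef_pos: [0.5276, -0.0875, 0.0673]
tcp_rot: [0.999, -0.039, -0.002, -0.001]
contact_force: [-2.3, 5.5, 5.3]
opening: 0.092
finger_force: 20.2
time: 68.47
eef_pos: [0.5165, -0.11, 0.0669]
tcp_rot: [0.999, -0.038, -0.004, -0.0]
contact_force: [-4.7, 2.9, 5.9]
opening: 0.098
finger_force: 20.9
d [0.0083 0.0007 0.0009] rot [-0.0003  0.0076  0.0007] pos [ 0.5165 -0.11    0.0669] phi -0.0768 t 68.47 open 0.098 F [-4.7  2.9  5.9]
```

To row units: 0.0024 m is 0.12, 0.0015 m is 0.075.

```bash
echo '0.05,0.06,0,0,0,0,0
0.075,0.12,0,0,0,0,0
0.075,0.12,0,0,0,0,0
0.075,0.12,0,0,0,0,0' | python3 inch.py; echo '0,0,0,0,0,0,0.1
0,0,0,0,0,0,0.2
0,0,0,0,0,0,0.3
0,0,0,0,0,0,0.3
0,0,-1.5,0,0,0,0.3
0,0,-4.5,0,0,0,0.3
0,0,-7,0,0,0,0.3
-3,-7.5,-7,0,0,0,0.3
-3,-7.5,-7,0,0,0,0.3
-3,-7.5,-7,0,0,0,0.3' | python3 inch.py; echo '0,-3,0,0,0,0,0.3
0,-6,0,0,0,0,0.3
0,-6,0,0,0,0,0.3
0,-6,0,0,0,0,0.3' | python3 inch.py
python3 - <<'E'
from h import *; from plant import ctrl
im=ctrl.read_camera("top")["pixels"]; cv2.imwrite("pics/top_e.png",im[:,:,::-1]); sc=ctrl.read_camera("scene")["pixels"]; cv2.imwrite("pics/scene_e.png",sc[:,:,::-1])
pred={th:pose(.5385,-.169,-.0776,[.012-.036*np.sin(th),.056+.036*np.cos(th),.103])[0] for th in(.33,1.4,1.5,1.57,1.6)}
for k,p in pred.items(): print(k,proj("top",p)[0].round(1),proj("scene",p)[0].round(1))
for n,i in(("top",im),("scene",sc)):
    for th in(.33,1.57):
        u,v=np.round(proj(n,pred[th])[0]).astype(int); print(n,th); print(i[v-4:v+5,u-5:u+6].max(2))
a=cv2.absdiff(cv2.imread("pics/top_c.png"),cv2.imread("pics/top_e.png")).max(2); 
W=pose(.5385,-.169,-.0776,WELLS+[-.0015,0,.038])
for w in W:
    u,v=np.round(proj("top",w)[0]).astype(int); print((u,v),a[v-6:v+7,u-6:u+7].mean().round(1))
E
```

```text
time: 68.97
eef_pos: [0.5164, -0.1112, 0.0669]
tcp_rot: [0.999, -0.038, -0.006, -0.002]
contact_force: [-8.8, 6.1, 10.1]
opening: 0.093
finger_force: 21.3
time: 70.22
eef_pos: [0.4718, 0.0432, 0.2073]
tcp_rot: [0.999, -0.038, 0.001, 0.0]
contact_force: [1.2, -0.7, 0.5]
opening: 0.303
finger_force: 0.0
time: 70.72
eef_pos: [0.482, 0.1609, 0.2069]
tcp_rot: [0.999, -0.038, 0.0, 0.001]
contact_force: [-0.3, -0.7, -0.6]
opening: 0.298
finger_force: 0.0
0.33 [280.8 194.6] [287.  173.5]
1.4 [290.8 204.6] [302.1 172. ]
1.5 [292.2 204.9] [303.2 171.3]
1.57 [293.1 205. ] [303.9 170.7]
1.6 [293.6 205. ] [304.2 170.5]
top 0.33
[[177 177 177 177 176 176 175 176 176 175 172]
 [177 178 177 176 177 176 175 176 176 175 172]
 [178 177 177 177 176 176 176 176 175 176 172]
 [179 177 179 177 177 177 177 176 176 175 172]
 [178 178 177 178 178 176 176 176 176 175 172]
 [178 177 178 178 179 176 177 176 175 175 172]
 [177 176 178 178 178 177 178 177 174 159 171]
 [178 176 177 178 179 178 178 177 175 129 182]
 [178 176 175 178 179 178 179 179 176 122 195]]
top 1.57
[[123 131 103  99 147 148 141 138 139 147 15
[... 761 characters left out ...]
 131]
 [155 142 115  78  64  56  58  59  75 102 142]]
scene 1.57
[[149 153 155 157 161 172 184 189 185 171 150]
 [149 152 152 155 159 171 180 178 168 148 126]
 [148 150 149 139 140 148 155 155 141 126 113]
 [140 143 136 117  98  99 113 120 117 110 111]
 [134 133 116  86  59  57  78  99 109 110 111]
 [132 124 104  67  30  35  65  95 104 112 113]
 [132 122 102  63  32  35  68  94 107 113 111]
 [119 120 100  63  32  44  76  99 111 112 112]
 [107 111  96  63  37  44  77  99 112 111 110]]
(np.int64(294), np.int64(212)) 8.5
(np.int64(312), np.int64(214)) 10.0
(np.int64(330), np.int64(215)) 1.8
(np.int64(292), np.int64(226)) 12.0
(np.int64(311), np.int64(228)) 2.7
(np.int64(329), np.int64(229)) 2.7
```

The catch pin now reads at (293,205) in the top image, exactly where it should be for 1.57 rad. A last numeric check of pellets and carrier before handing in.

Run:
```python
from h import *
e=cv2.imread("pics/top_e.png"); m=cv2.imread("pics/last_top.png")
W=pose(.5385,-.169,-.0776,WELLS+[-.0015,0,.038]); c=proj("top",W)
def cen(i,u,v):
    u,v=int(round(u)),int(round(v)); a=cv2.resize(i[v-7:v+8,u-7:u+8],None,fx=4,fy=4,interpolation=cv2.INTER_CUBIC)
    # pellets are greenish-white, aluminium bluish: warm score
    a=a.astype(float); w=np.clip(a[...,1]-a[...,0]+3,0,None); w*=a[...,1]>110
    yy,xx=np.mgrid[:60,:60]; return round(w.sum()),round((w*xx).sum()/w.sum()/4-7.4+u,1),round((w*yy).sum()/w.sum()/4-7.4+v,1)
for k,(u,v) in enumerate(c): print(k,(u.round(1),v.round(1)),"mid",cen(m,u,v),"end",cen(e,u,v))
a,b=[cv2.cvtColor(i,cv2.COLOR_BGR2GRAY)[195:245,278:345].astype(np.float32) for i in(m,e)]
print(cv2.phaseCorrelate(a,b,cv2.createHanningWindow(a.shape[::-1],cv2.CV_32F)))
```

```text
0 (np.float64(293.5), np.float64(212.2)) mid (5978, np.float64(293.5), np.float64(213.5)) end (7066, np.float64(293.6), np.float64(213.5))
1 (np.float64(311.8), np.float64(213.8)) mid (5444, np.float64(311.9), np.float64(215.6)) end (6677, np.float64(311.9), np.float64(215.2))
2 (np.float64(330.2), np.float64(215.3)) mid (5480, np.float64(330.1), np.float64(216.7)) end (5481, np.float64(330.1), np.float64(216.8))
3 (np.float64(292.4), np.float64(226.1)) mid (7382, np.float64(292.4), np.float64(227.0)) end (7931, np.float64(292.5), np.float64(227.2))
4 (np.float64(310.8), np.float64(227.7)) mid (44, np.float64(305.2), np.float64(235.2)) end (7908, np.float64(310.7), np.float64(228.4))
5 (np.float64(329.2), np.float64(229.3)) mid (0, np.float64(nan), np.float64(nan)) end (7896, np.float64(329.0), np.float64(229.8))
((-0.18025200205763525, -0.028095606765941028), 0.6299542654885186)<stdin>:8: RuntimeWarning: invalid value encountered in scalar divide
```

All six wells hold a centred pellet, and the carrier has not moved.

```bash
python3 -c "
from plant import ctrl
print(ctrl.sign_off())"
```

```text
the job is handed in; nothing more can be done
None
```

The job is handed in: the carrier hangs home on both screws, all six pellets sit one to a well, and the catch is across its top edge. Along the way I dropped the carrier once and re-hung it, and briefly pressed one pellet with about 45 N through the fingertips.

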